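# Turn the run order round from the tray to the wire rack

### The arm

A 7-joint arm with a two-finger parallel gripper is mounted at the origin on a cart in front of the work surface, level with it; the furniture and walls round the work are solid. World frame = base frame: x ahead of the robot, y to its left, z up, the work surface at z = 0. Lengths are in m, angles in rad, forces in N, time in s.
With the tool pointing down it reaches from about 0.4 to 0.85 m from the base axis. Payload 4.5 kg.
Tool frame: the origin (TCP) lies on the centre line of the jaws, within the pads' length; the fingertips stand 11 mm ahead of it and the grasp point (between the pads) lies 8 mm behind it; z points along the fingers, x is the direction in which the jaws open and shut, and the axes are right-handed (so a half turn about z gives the same grasp; the last joint's range is limited). The gripper opens to 88 mm and grips with 3 to 60 N. Pads are 18 mm wide; open, the fingers measure 123 mm over their backs; the gripper's body (75 mm by 187 mm) begins 45 mm behind the grasp point.
Start: joints at [-1.22, 0.689, -0.195, 1.565, 0.157, 0.902, -0.215], TCP at [0.195, 0.594, 0.226] pointing down, gripper open.
Joint ranges: [-3.01, 3.01], [-0.46, 2.08], [-1.47, 1.51], [0.13, 2.56], [-1, 4.14], [0.04, 2.09], [-2.66, 2.66]. Speed limits (rad/s): [2.57, 2.57, 3.14, 3.14, 3.14, 3.14, 3.14].

### API

Orientations are given as a unit quaternion [x, y, z, w].
In Python, from plant import r, vision, order, nets gives the robot as it stands.
- The arm moves only by the tool send_rows, never from a script. Its argument "series" is a list of rows, each an object with "delta_pos": the shift along the tool's x, y, z in cm, a list of three; "turn": the turn about the tool's z in degrees; "jaw": the closure, from 0 (fully open) to 1 (shut). In form: [{"delta_pos": [x, y, z], "turn": turn, "jaw": jaw}, ...]. A call has 1 to 8 rows; each row is the pose to reach, as a shift and turn from the pose commanded when the call began, along the tool's axes at that moment; what a row does not reach only later rows make up. A row lasts 1/12 s, in which the tool goes at most 41.7 mm and 7.16 degrees, less where a joint would pass 70% of its speed; a pose out of reach is approached as far as the arm can. A call with a gripper value outside its range is refused whole. The fingers move at their own pace and stop on an object; "force" is the grip in N (left out, the last holds). Time passes only in rows, so rows that repeat a pose let the fingers close. It gives the time, the measured TCP pose, the force and the opening at its end, in the units of the state.
- r.get_state(): the state, without advancing time (a new reading comes with each control period).
- vision.snapshot(name): name is "side" or "top" or "wrist"; returns the picture (400x640x3 uint8, blue, green, red); there is no depth.
- vision.camera_params(name): a dict with "intrinsics" (3x3 intrinsics, pixels), "D" ([k1, k2, p1, p2, k3] as OpenCV has them; the pictures are not rectified), "extrinsics" (4x4, takes a point from world to camera coordinates). Camera axes: x right, y down, z forward; pixel columns grow to the right and rows downward; lengths in m; the calibration is good to about 2 mm. A picture is of the moment at which its call begins: read the wrist's pose just before it. camera_params takes no time and is no camera call; for the wrist camera it gives the pose at the moment of the call.
- order.finish_job(): hands the job in, once; it reports no verdict.
Trained networks look in the newest picture that a camera, given by its name, has taken for a name from the list of things; names that differ only in an ending like _2 or _b are one class to them, and where a whole thing is asked for, a point or a joint stands for the part that bears it (a point fixed in the world has none). Each returns a list of dicts, best first, with "score" (0 to 1); they miss things now and then, are a little off and sometimes report something else, mostly with a low value. They report only what shows in the picture. A call takes as long as a camera call. They do not tell look-alikes from the thing itself.
- nets.boxes_of(camera, label): "location" ([row, column] as shares, 0 to 1, of the picture: columns of its width, rows of its height, amid what is visible of it).
- nets.trace(camera, label): "region" (400x640 bool, what is visible of it) and "location" ([row, column] as shares, 0 to 1, of the picture: columns of its width, rows of its height, amid what is visible of it).
The state is a dict: "clock": time; "q": joint angles; "qd": joint speeds; "joint_torque": joint torques, N m; "tool_pos": TCP position; "eef_rot": TCP orientation; "contact_force": force on the tool from outside, world axes, zero at the start; "moment": the same for the moment, N m; "opening": opening from 0.0 (shut) to 1.0 (fully open).
Only numpy, scipy, OpenCV 4.12 (cv2) and the standard library are available. Lean on these libraries where they do the work, as an engineer would, in place of code of your own. Each camera call takes 0.05 s, during which the arm holds its last target.

### The job

The four brown dropper bottles in the white tray stand in run order, and the order has to be turned round for the wire rack. Starting with the bottle beside the tray's finger tab and working along the tray one bottle after the next, stand each upright in the wire rack: the first in the bay farthest from the rack's wire loop, the next in the bay beside it, and so on, until the last stands beside the loop. Leave bottles whose turn has not come in their bays, tip none over, and do not push the slide box, the beaker or the timer about.

Things in the scene. Friction and masses are not known exactly. Their poses are not given: they have to be found in the camera images.
- bottle_a: one of four identical brown dropper bottles with black caps, told apart only by their place in the white tray at the start (letters are shuffled). 72 mm tall, 40 g; round body 33 mm across, straight up to about 36 mm, then a shoulder; from 50 mm to the top a cap 20 mm across. Origin: centre of its underside, z up. Grip across body or cap.
- bottle_b: one of four identical brown dropper bottles with black caps, told apart only by their place in the white tray at the start (letters are shuffled). 72 mm tall, 40 g; round body 33 mm across, straight up to about 36 mm, then a shoulder; from 50 mm to the top a cap 20 mm across. Origin: centre of its underside, z up. Grip across body or cap.
- bottle_c: one of four identical brown dropper bottles with black caps, told apart only by their place in the white tray at the start (letters are shuffled). 72 mm tall, 40 g; round body 33 mm across, straight up to about 36 mm, then a shoulder; from 50 mm to the top a cap 20 mm across. Origin: centre of its underside, z up. Grip across body or cap.
- bottle_d: one of four identical brown dropper bottles with black caps, told apart only by their place in the white tray at the start (letters are shuffled). 72 mm tall, 40 g; round body 33 mm across, straight up to about 36 mm, then a shoulder; from 50 mm to the top a cap 20 mm across. Origin: centre of its underside, z up. Grip across body or cap.
- white_tray: low white plastic tray, 186 x 48 mm, solid walls 16 mm high; a flat finger tab (30 mm wide, 12 mm out) marks one end. The bottles start here. Fixed. Origin: centre of its underside; z up, y along the row TOWARDS the tab. Four square bays, 44 mm clear, centres at x = 0, y = +0.069 (beside the tab), +0.023, -0.023, -0.069 m. A bottle's underside stands at z = 4 mm.
- wire_rack: low steel rack, 186 x 48 mm, round-bar rails 18 mm high; a wire loop (30 mm wide, 14 mm out) marks one end. Empty at the start. Fixed. Origin: centre of its underside; z up, y along the row TOWARDS the loop. Four square bays, 44 mm clear, centres at x = 0, y = +0.069 (beside the loop), +0.023, -0.023, -0.069 m. A bottle's underside stands at z = 5 mm.
- slide_box: bystander: small white and green carton, 58 x 80 x 24 mm, lying on the worktop behind the black cord; origin: centre of its underside
- beaker: bystander: empty clear beaker, 77 mm wide, 95 mm tall, standing to the left; origin: centre of its underside
- timer: bystander: white bench timer, 64 x 68 x 18 mm, lying to the right; origin: centre of its underside
Things that resemble listed ones, but are neither listed nor needed, are in the scene too. What is shaped like the bottle_a but turquoise or yellow is not meant.

How it is judged:
On the way, in this order (a step that is already met when the one before it is completed fails the run):
1. the first bottle counted from the tray's tab stands in the bay farthest from the rack's loop, and those whose turn has not come still stand in their bays of the tray (((x of bottle_a in the frame of wire_rack between -0.01 and 0.01 m and y of bottle_a in the frame of wire_rack between -0.079 and -0.059 m and z of bottle_a in the frame of wire_rack below 0.009 m and angle between bottle_a's own z axis and vertical below 0.12 rad) or (x of bottle_b in the frame of wire_rack between -0.01 and 0.01 m and y of bottle_b in the frame of wire_rack between -0.079 and -0.059 m and z of bottle_b in the frame of wire_rack below 0.009 m and angle between bottle_b's own z axis and vertical below 0.12 rad) or (x of bottle_c in the frame of wire_rack between -0.01 and 0.01 m and y of bottle_c in the frame of wire_rack between -0.079 and -0.059 m and z of bottle_c in the frame of wire_rack below 0.009 m and angle between bottle_c's own z axis and vertical below 0.12 rad) or (x of bottle_d in the frame of wire_rack between -0.01 and 0.01 m and y of bottle_d in the frame of wire_rack between -0.079 and -0.059 m and z of bottle_d in the frame of wire_rack below 0.009 m and angle between bottle_d's own z axis and vertical below 0.12 rad)) and ((x of bottle_a in the frame of white_tray between -0.01 and 0.01 m and y of bottle_a in the frame of white_tray between 0.013 and 0.033 m and z of bottle_a in the frame of white_tray below 0.008 m and angle between bottle_a's own z axis and vertical below 0.12 rad) or (x of bottle_b in the frame of white_tray between -0.01 and 0.01 m and y of bottle_b in the frame of white_tray between 0.013 and 0.033 m and z of bottle_b in the frame of white_tray below 0.008 m and angle between bottle_b's own z axis and vertical below 0.12 rad) or (x of bottle_c in the frame of white_tray between -0.01 and 0.01 m and y of bottle_c in the frame of white_tray between 0.013 and 0.033 m and z of bottle_c in the frame of white_tray below 0.008 m and angle between bottle_c's own z axis and vertical below 0.12 rad) or (x of bottle_d in the frame of white_tray between -0.01 and 0.01 m and y of bottle_d in the frame of white_tray between 0.013 and 0.033 m and z of bottle_d in the frame of white_tray below 0.008 m and angle between bottle_d's own z axis and vertical below 0.12 rad)) and ((x of bottle_a in the frame of white_tray between -0.01 and 0.01 m and y of bottle_a in the frame of white_tray between -0.033 and -0.013 m and z of bottle_a in the frame of white_tray below 0.008 m and angle between bottle_a's own z axis and vertical below 0.12 rad) or (x of bottle_b in the frame of white_tray between -0.01 and 0.01 m and y of bottle_b in the frame of white_tray between -0.033 and -0.013 m and z of bottle_b in the frame of white_tray below 0.008 m and angle between bottle_b's own z axis and vertical below 0.12 rad) or (x of bottle_c in the frame of white_tray between -0.01 and 0.01 m and y of bottle_c in the frame of white_tray between -0.033 and -0.013 m and z of bottle_c in the frame of white_tray below 0.008 m and angle between bottle_c's own z axis and vertical below 0.12 rad) or (x of bottle_d in the frame of white_tray between -0.01 and 0.01 m and y of bottle_d in the frame of white_tray between -0.033 and -0.013 m and z of bottle_d in the frame of white_tray below 0.008 m and angle between bottle_d's own z axis and vertical below 0.12 rad)) and ((x of bottle_a in the frame of white_tray between -0.01 and 0.01 m and y of bottle_a in the frame of white_tray between -0.079 and -0.059 m and z of bottle_a in the frame of white_tray below 0.008 m and angle between bottle_a's own z axis and vertical below 0.12 rad) or (x of bottle_b in the frame of white_tray between -0.01 and 0.01 m and y of bottle_b in the frame of white_tray between -0.079 and -0.059 m and z of bottle_b in the frame of white_tray below 0.008 m and angle between bottle_b's own z axis and vertical below 0.12 rad) or (x of bottle_c in the frame of white_tray between -0.01 and 0.01 m and y of bottle_c in the frame of white_tray between -0.079 and -0.059 m and z of bottle_c in the frame of white_tray below 0.008 m and angle between bottle_c's own z axis and vertical below 0.12 rad) or (x of bottle_d in the frame of white_tray between -0.01 and 0.01 m and y of bottle_d in the frame of white_tray between -0.079 and -0.059 m and z of bottle_d in the frame of white_tray below 0.008 m and angle between bottle_d's own z axis and vertical below 0.12 rad))), for 0.2 s.
2. the second bottle counted from the tray's tab stands in the next bay, and those whose turn has not come still stand in their bays of the tray (((x of bottle_a in the frame of wire_rack between -0.01 and 0.01 m and y of bottle_a in the frame of wire_rack between -0.079 and -0.059 m and z of bottle_a in the frame of wire_rack below 0.009 m and angle between bottle_a's own z axis and vertical below 0.12 rad) or (x of bottle_b in the frame of wire_rack between -0.01 and 0.01 m and y of bottle_b in the frame of wire_rack between -0.079 and -0.059 m and z of bottle_b in the frame of wire_rack below 0.009 m and angle between bottle_b's own z axis and vertical below 0.12 rad) or (x of bottle_c in the frame of wire_rack between -0.01 and 0.01 m and y of bottle_c in the frame of wire_rack between -0.079 and -0.059 m and z of bottle_c in the frame of wire_rack below 0.009 m and angle between bottle_c's own z axis and vertical below 0.12 rad) or (x of bottle_d in the frame of wire_rack between -0.01 and 0.01 m and y of bottle_d in the frame of wire_rack between -0.079 and -0.059 m and z of bottle_d in the frame of wire_rack below 0.009 m and angle between bottle_d's own z axis and vertical below 0.12 rad)) and ((x of bottle_a in the frame of wire_rack between -0.01 and 0.01 m and y of bottle_a in the frame of wire_rack between -0.033 and -0.013 m and z of bottle_a in the frame of wire_rack below 0.009 m and angle between bottle_a's own z axis and vertical below 0.12 rad) or (x of bottle_b in the frame of wire_rack between -0.01 and 0.01 m and y of bottle_b in the frame of wire_rack between -0.033 and -0.013 m and z of bottle_b in the frame of wire_rack below 0.009 m and angle between bottle_b's own z axis and vertical below 0.12 rad) or (x of bottle_c in the frame of wire_rack between -0.01 and 0.01 m and y of bottle_c in the frame of wire_rack between -0.033 and -0.013 m and z of bottle_c in the frame of wire_rack below 0.009 m and angle between bottle_c's own z axis and vertical below 0.12 rad) or (x of bottle_d in the frame of wire_rack between -0.01 and 0.01 m and y of bottle_d in the frame of wire_rack between -0.033 and -0.013 m and z of bottle_d in the frame of wire_rack below 0.009 m and angle between bottle_d's own z axis and vertical below 0.12 rad)) and ((x of bottle_a in the frame of white_tray between -0.01 and 0.01 m and y of bottle_a in the frame of white_tray between -0.033 and -0.013 m and z of bottle_a in the frame of white_tray below 0.008 m and angle between bottle_a's own z axis and vertical below 0.12 rad) or (x of bottle_b in the frame of white_tray between -0.01 and 0.01 m and y of bottle_b in the frame of white_tray between -0.033 and -0.013 m and z of bottle_b in the frame of white_tray below 0.008 m and angle between bottle_b's own z axis and vertical below 0.12 rad) or (x of bottle_c in the frame of white_tray between -0.01 and 0.01 m and y of bottle_c in the frame of white_tray between -0.033 and -0.013 m and z of bottle_c in the frame of white_tray below 0.008 m and angle between bottle_c's own z axis and vertical below 0.12 rad) or (x of bottle_d in the frame of white_tray between -0.01 and 0.01 m and y of bottle_d in the frame of white_tray between -0.033 and -0.013 m and z of bottle_d in the frame of white_tray below 0.008 m and angle between bottle_d's own z axis and vertical below 0.12 rad)) and ((x of bottle_a in the frame of white_tray between -0.01 and 0.01 m and y of bottle_a in the frame of white_tray between -0.079 and -0.059 m and z of bottle_a in the frame of white_tray below 0.008 m and angle between bottle_a's own z axis and vertical below 0.12 rad) or (x of bottle_b in the frame of white_tray between -0.01 and 0.01 m and y of bottle_b in the frame of white_tray between -0.079 and -0.059 m and z of bottle_b in the frame of white_tray below 0.008 m and angle between bottle_b's own z axis and vertical below 0.12 rad) or (x of bottle_c in the frame of white_tray between -0.01 and 0.01 m and y of bottle_c in the frame of white_tray between -0.079 and -0.059 m and z of bottle_c in the frame of white_tray below 0.008 m and angle between bottle_c's own z axis and vertical below 0.12 rad) or (x of bottle_d in the frame of white_tray between -0.01 and 0.01 m and y of bottle_d in the frame of white_tray between -0.079 and -0.059 m and z of bottle_d in the frame of white_tray below 0.008 m and angle between bottle_d's own z axis and vertical below 0.12 rad))), for 0.2 s.
3. the third bottle counted from the tray's tab stands in the third bay from the far end, and those whose turn has not come still stand in their bays of the tray (((x of bottle_a in the frame of wire_rack between -0.01 and 0.01 m and y of bottle_a in the frame of wire_rack between -0.079 and -0.059 m and z of bottle_a in the frame of wire_rack below 0.009 m and angle between bottle_a's own z axis and vertical below 0.12 rad) or (x of bottle_b in the frame of wire_rack between -0.01 and 0.01 m and y of bottle_b in the frame of wire_rack between -0.079 and -0.059 m and z of bottle_b in the frame of wire_rack below 0.009 m and angle between bottle_b's own z axis and vertical below 0.12 rad) or (x of bottle_c in the frame of wire_rack between -0.01 and 0.01 m and y of bottle_c in the frame of wire_rack between -0.079 and -0.059 m and z of bottle_c in the frame of wire_rack below 0.009 m and angle between bottle_c's own z axis and vertical below 0.12 rad) or (x of bottle_d in the frame of wire_rack between -0.01 and 0.01 m and y of bottle_d in the frame of wire_rack between -0.079 and -0.059 m and z of bottle_d in the frame of wire_rack below 0.009 m and angle between bottle_d's own z axis and vertical below 0.12 rad)) and ((x of bottle_a in the frame of wire_rack between -0.01 and 0.01 m and y of bottle_a in the frame of wire_rack between -0.033 and -0.013 m and z of bottle_a in the frame of wire_rack below 0.009 m and angle between bottle_a's own z axis and vertical below 0.12 rad) or (x of bottle_b in the frame of wire_rack between -0.01 and 0.01 m and y of bottle_b in the frame of wire_rack between -0.033 and -0.013 m and z of bottle_b in the frame of wire_rack below 0.009 m and angle between bottle_b's own z axis and vertical below 0.12 rad) or (x of bottle_c in the frame of wire_rack between -0.01 and 0.01 m and y of bottle_c in the frame of wire_rack between -0.033 and -0.013 m and z of bottle_c in the frame of wire_rack below 0.009 m and angle between bottle_c's own z axis and vertical below 0.12 rad) or (x of bottle_d in the frame of wire_rack between -0.01 and 0.01 m and y of bottle_d in the frame of wire_rack between -0.033 and -0.013 m and z of bottle_d in the frame of wire_rack below 0.009 m and angle between bottle_d's own z axis and vertical below 0.12 rad)) and ((x of bottle_a in the frame of wire_rack between -0.01 and 0.01 m and y of bottle_a in the frame of wire_rack between 0.013 and 0.033 m and z of bottle_a in the frame of wire_rack below 0.009 m and angle between bottle_a's own z axis and vertical below 0.12 rad) or (x of bottle_b in the frame of wire_rack between -0.01 and 0.01 m and y of bottle_b in the frame of wire_rack between 0.013 and 0.033 m and z of bottle_b in the frame of wire_rack below 0.009 m and angle between bottle_b's own z axis and vertical below 0.12 rad) or (x of bottle_c in the frame of wire_rack between -0.01 and 0.01 m and y of bottle_c in the frame of wire_rack between 0.013 and 0.033 m and z of bottle_c in the frame of wire_rack below 0.009 m and angle between bottle_c's own z axis and vertical below 0.12 rad) or (x of bottle_d in the frame of wire_rack between -0.01 and 0.01 m and y of bottle_d in the frame of wire_rack between 0.013 and 0.033 m and z of bottle_d in the frame of wire_rack below 0.009 m and angle between bottle_d's own z axis and vertical below 0.12 rad)) and ((x of bottle_a in the frame of white_tray between -0.01 and 0.01 m and y of bottle_a in the frame of white_tray between -0.079 and -0.059 m and z of bottle_a in the frame of white_tray below 0.008 m and angle between bottle_a's own z axis and vertical below 0.12 rad) or (x of bottle_b in the frame of white_tray between -0.01 and 0.01 m and y of bottle_b in the frame of white_tray between -0.079 and -0.059 m and z of bottle_b in the frame of white_tray below 0.008 m and angle between bottle_b's own z axis and vertical below 0.12 rad) or (x of bottle_c in the frame of white_tray between -0.01 and 0.01 m and y of bottle_c in the frame of white_tray between -0.079 and -0.059 m and z of bottle_c in the frame of white_tray below 0.008 m and angle between bottle_c's own z axis and vertical below 0.12 rad) or (x of bottle_d in the frame of white_tray between -0.01 and 0.01 m and y of bottle_d in the frame of white_tray between -0.079 and -0.059 m and z of bottle_d in the frame of white_tray below 0.008 m and angle between bottle_d's own z axis and vertical below 0.12 rad))), for 0.2 s.
At the end, for the whole second after the job is handed in: every bay of the wire rack holds one bottle: upright within 0.12 rad, its underside within 4 mm of the bay's floor, its axis within 10 mm of the bay's centre along and across the row, and at rest (below 0.02 m/s) (((x of bottle_a in the frame of wire_rack between -0.01 and 0.01 m and y of bottle_a in the frame of wire_rack between -0.079 and -0.059 m and z of bottle_a in the frame of wire_rack below 0.009 m and angle between bottle_a's own z axis and vertical below 0.12 rad) or (x of bottle_b in the frame of wire_rack between -0.01 and 0.01 m and y of bottle_b in the frame of wire_rack between -0.079 and -0.059 m and z of bottle_b in the frame of wire_rack below 0.009 m and angle between bottle_b's own z axis and vertical below 0.12 rad) or (x of bottle_c in the frame of wire_rack between -0.01 and 0.01 m and y of bottle_c in the frame of wire_rack between -0.079 and -0.059 m and z of bottle_c in the frame of wire_rack below 0.009 m and angle between bottle_c's own z axis and vertical below 0.12 rad) or (x of bottle_d in the frame of wire_rack between -0.01 and 0.01 m and y of bottle_d in the frame of wire_rack between -0.079 and -0.059 m and z of bottle_d in the frame of wire_rack below 0.009 m and angle between bottle_d's own z axis and vertical below 0.12 rad)) and ((x of bottle_a in the frame of wire_rack between -0.01 and 0.01 m and y of bottle_a in the frame of wire_rack between -0.033 and -0.013 m and z of bottle_a in the frame of wire_rack below 0.009 m and angle between bottle_a's own z axis and vertical below 0.12 rad) or (x of bottle_b in the frame of wire_rack between -0.01 and 0.01 m and y of bottle_b in the frame of wire_rack between -0.033 and -0.013 m and z of bottle_b in the frame of wire_rack below 0.009 m and angle between bottle_b's own z axis and vertical below 0.12 rad) or (x of bottle_c in the frame of wire_rack between -0.01 and 0.01 m and y of bottle_c in the frame of wire_rack between -0.033 and -0.013 m and z of bottle_c in the frame of wire_rack below 0.009 m and angle between bottle_c's own z axis and vertical below 0.12 rad) or (x of bottle_d in the frame of wire_rack between -0.01 and 0.01 m and y of bottle_d in the frame of wire_rack between -0.033 and -0.013 m and z of bottle_d in the frame of wire_rack below 0.009 m and angle between bottle_d's own z axis and vertical below 0.12 rad)) and ((x of bottle_a in the frame of wire_rack between -0.01 and 0.01 m and y of bottle_a in the frame of wire_rack between 0.013 and 0.033 m and z of bottle_a in the frame of wire_rack below 0.009 m and angle between bottle_a's own z axis and vertical below 0.12 rad) or (x of bottle_b in the frame of wire_rack between -0.01 and 0.01 m and y of bottle_b in the frame of wire_rack between 0.013 and 0.033 m and z of bottle_b in the frame of wire_rack below 0.009 m and angle between bottle_b's own z axis and vertical below 0.12 rad) or (x of bottle_c in the frame of wire_rack between -0.01 and 0.01 m and y of bottle_c in the frame of wire_rack between 0.013 and 0.033 m and z of bottle_c in the frame of wire_rack below 0.009 m and angle between bottle_c's own z axis and vertical below 0.12 rad) or (x of bottle_d in the frame of wire_rack between -0.01 and 0.01 m and y of bottle_d in the frame of wire_rack between 0.013 and 0.033 m and z of bottle_d in the frame of wire_rack below 0.009 m and angle between bottle_d's own z axis and vertical below 0.12 rad)) and ((x of bottle_a in the frame of wire_rack between -0.01 and 0.01 m and y of bottle_a in the frame of wire_rack between 0.059 and 0.079 m and z of bottle_a in the frame of wire_rack below 0.009 m and angle between bottle_a's own z axis and vertical below 0.12 rad) or (x of bottle_b in the frame of wire_rack between -0.01 and 0.01 m and y of bottle_b in the frame of wire_rack between 0.059 and 0.079 m and z of bottle_b in the frame of wire_rack below 0.009 m and angle between bottle_b's own z axis and vertical below 0.12 rad) or (x of bottle_c in the frame of wire_rack between -0.01 and 0.01 m and y of bottle_c in the frame of wire_rack between 0.059 and 0.079 m and z of bottle_c in the frame of wire_rack below 0.009 m and angle between bottle_c's own z axis and vertical below 0.12 rad) or (x of bottle_d in the frame of wire_rack between -0.01 and 0.01 m and y of bottle_d in the frame of wire_rack between 0.059 and 0.079 m and z of bottle_d in the frame of wire_rack below 0.009 m and angle between bottle_d's own z axis and vertical below 0.12 rad)) and linear speed of each of bottle_a, bottle_b, bottle_c, bottle_d below 0.02 m/s); the robot touches nothing.
It fails at once if a bottle is tipped over (more than 0.6 rad) (angle between any of bottle_a, bottle_b, bottle_c, bottle_d's own z axis and vertical above 0.6 rad).
It fails at once if the slide box, beaker or timer is pushed more than 20 mm (distance of any of slide_box, beaker, timer from where it was at the start of the episode above 0.02 m).
It also fails if it takes over 118 s, if anything falls off the work surface, if the arm or the gripper's body presses on something with over 40 N, if the wrist force passes 120 N, or if a joint passes its speed limit or range.

## Working session

There is one attempt and no reset: what is moved stays moved. The work goes in short steps, Python scripts to look and compute and a tool call to move; the robot and the scene stay as the last step left them, time stands still between calls to the robot, and variables do not carry over. Pictures are saved under pics/ and viewed, and the job is handed in when it is done.

Besides the shell and the picture viewer there is one more tool, called in YAML: its name, and indented under it one key for each argument. send_rows: Moves the arm, as the interface text tells. Its arguments: {"type":"object","properties":{"series":{"type":"array"},"force":{"type":"number"}},"required":["series"]}

```bash
mkdir -p pics; ls; python3 - <<'E'
from plant import r, vision
import cv2
for n in ["side","top","wrist"]:
    cv2.imwrite(f"pics/{n}0.png",vision.snapshot(n))
    c=vision.camera_params(n);print(n,c)
print(r.get_state())
E
```

```text
pics
side {'intrinsics': array([[398.20798116,   0.        , 314.69612283],
       [  0.        , 398.20798116, 202.22284184],
       [  0.        ,   0.        ,   1.        ]]), 'D': array([-0.05995541,  0.        ,  0.        ,  0.        ,  0.        ]), 'extrinsics': array([[ 0.85852231, -0.51275038,  0.00514663, -0.44566186],
       [-0.32010071, -0.54374683, -0.77580598,  0.17888425],
       [ 0.40059328,  0.6643993 , -0.63095055,  1.03650298],
       [ 0.        ,  0.        ,  0.        ,  1.        ]])}
top {'intrinsics': array([[432.67933296,   0.        , 321.84503885],
       [  0.        , 432.67933296, 196.9946625 ],
       [  0.        ,   0.        ,   1.        ]]), 'D': array([-0.00352924,  0.        ,  0.        ,  0.        ,  0.        ]), 'extrinsics': array([[-0.02805743, -0.99936712,  0.02186619, -0.00415432],
       [-0.99287127,  0.0253267 , -0.11646973,  0.52911905],
       [ 0.11584222, -0.02497816, -0.99295351,  1.44325161],
       [ 0.        ,  0.        ,  0.        ,  1.        ]])}
wrist {'intrinsics': array([[297.37507692,   0.        , 318.2675394
[... 561 characters left out ...]
': array([-1.220212  ,  0.68977752, -0.19453475,  1.56610623,  0.15731322,
        0.90247922, -0.21510637]), 'qd': array([-4.39211537e-04, -2.90120342e-03, -8.90072733e-04, -3.13599323e-03,
        1.18843134e-03,  1.77221720e-05, -8.86308133e-04]), 'joint_torque': array([-2.36012784e-03, -5.27860165e+01, -1.26895018e+00, -1.53586328e+01,
       -5.25190006e-02,  3.89381574e-03,  1.18753574e-04]), 'tool_pos': array([0.19457496, 0.59342043, 0.22560278]), 'eef_rot': array([ 8.09766176e-01,  5.86752303e-01, -5.25591938e-04,  4.46351756e-04]), 'contact_force': array([-0.52083496,  0.07817665, -0.81203585]), 'moment': array([ 0.02615985,  0.03182168, -0.00536327]), 'opening': 0.9992981861822731}
```

View pics/top0.png

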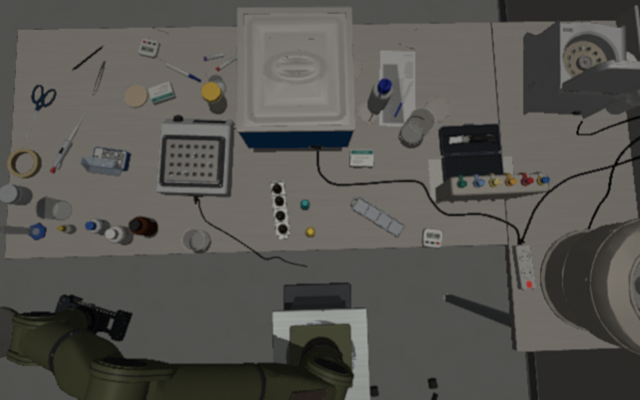

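View pics/side0.png

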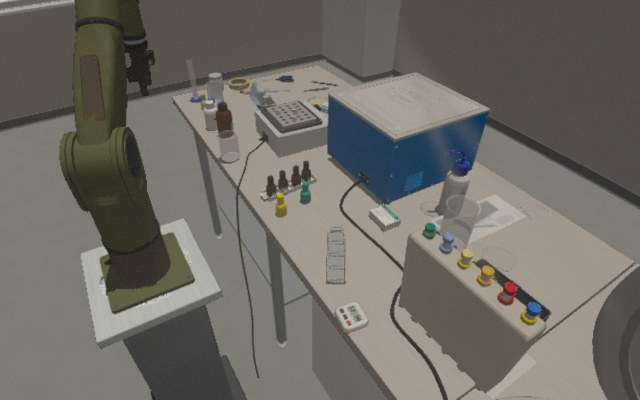

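View pics/wrist0.png

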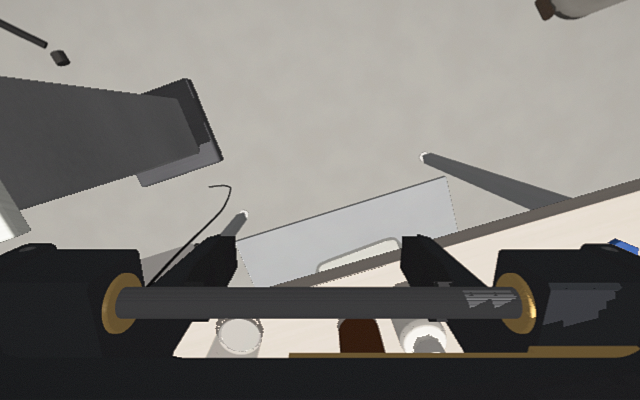

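```bash
cat > h.py <<'E'
import numpy as np,cv2
from plant import r,vision,nets
def ray(n,uv,z,c=None):
    c=c or vision.camera_params(n)
    K,D,T=c["intrinsics"],c["D"],c["extrinsics"]
    p=cv2.undistortPoints(np.array(uv,float).reshape(-1,1,2),K,D).reshape(-1,2)
    R,t=T[:3,:3],T[:3,3];o=-R.T@t
    d=np.c_[p,np.ones(len(p))]@R
    s=(z-o[2])/d[:,2]
    return o+d*s[:,None]
def proj(n,P,c=None):
    c=c or vision.camera_params(n)
    T=c["extrinsics"]
    return cv2.projectPoints(np.array(P,float).reshape(-1,1,3),cv2.Rodrigues(T[:3,:3])[0],T[:3,3],c["intrinsics"],c["D"])[0].reshape(-1,2)
E
python3 - <<'E'
import cv2
a=cv2.imread("pics/top0.png");b=cv2.imread("pics/side0.png")
cv2.imwrite("pics/c1.png",cv2.resize(a[165:255,255:415],None,fx=5,fy=5,interpolation=2))
cv2.imwrite("pics/c2.png",cv2.resize(b[150:300,240:400],None,fx=4,fy=4,interpolation=2))
E
```

```text
(no output)
```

View pics/c1.png

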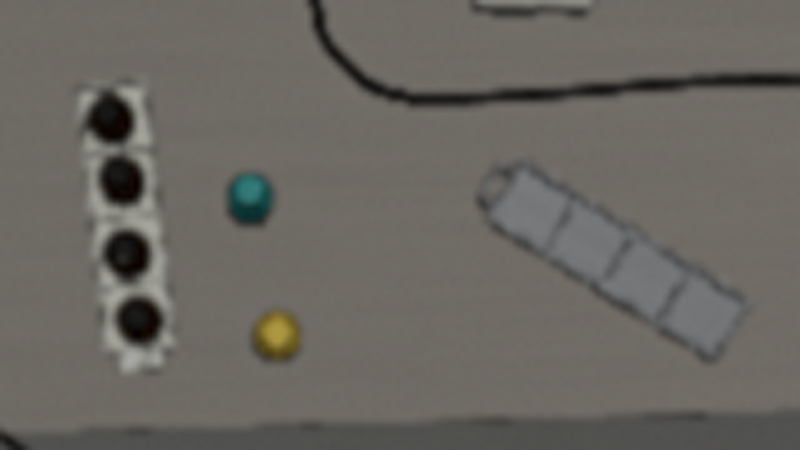

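View pics/c2.png

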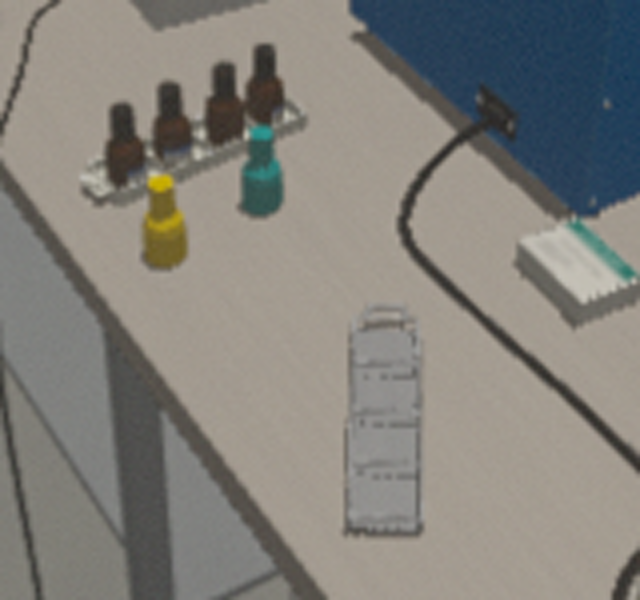

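```bash
python3 - <<'E'
from h import *
for cam in ["top","side"]:
    im=vision.snapshot(cam)
    for l in ["white_tray","wire_rack"]:
        for d in nets.trace(cam,l)[:2]:
            m=d["region"].astype(np.uint8)
            cs=cv2.findContours(m,0,2)[0]; 
            pts=np.vstack(cs)[:,0]
            w=ray(cam,pts,0.012)[:,:2]*1000
            rc=cv2.minAreaRect(w.astype(np.float32))
            print(cam,l,round(d["score"],2),d["location"],m.sum(),np.round(rc[0]),np.round(rc[1]),rc[2])
    for l in ["bottle_a","slide_box","beaker","timer"]:
        for d in nets.boxes_of(cam,l)[:7]:
            uv=np.array(d["location"])[::-1]*[640,400]
            print(cam,l,round(d["score"],2),uv.round(),ray(cam,uv,0.04 if l=="bottle_a" else 0.015).round(3))
E
```

```text
top white_tray 0.7 [0.5175, 0.4366] 386 [492. 128.] [196.  49.] 5.014573574066162
top white_tray 0.56 [0.6028, 0.3036] 538 [401. 415.] [78. 94.] 0.1130133718252182
top wire_rack 0.91 [0.5365, 0.5922] 852 [ 464. -205.] [201.  53.] 56.379966735839844
top bottle_a 0.59 [283. 228.] [[0.427 0.115 0.04 ]]
top bottle_a 0.52 [277. 201.] [[0.519 0.134 0.04 ]]
top bottle_a 0.5 [281. 217.] [[0.464 0.123 0.04 ]]
top bottle_a 0.48 [306. 202.] [[0.512 0.037 0.04 ]]
top bottle_a 0.43 [273. 188.] [[0.564 0.145 0.04 ]]
top slide_box 0.88 [360. 158.] [[ 0.662 -0.156  0.015]]
top beaker 0.56 [196. 239.] [[0.397 0.412 0.015]]
top timer 0.58 [431. 236.] [[ 0.387 -0.391  0.015]]
side white_tray 0.82 [0.4755, 0.4483] 303 [492. 120.] [201.  65.] 6.224822521209717
side wire_rack 0.8 [0.6417, 0.5252] 919 [ 455. -219.] [190.  48.] 55.899391174316406
side bottle_a 0.76 [279. 208.] [[0.399 0.007 0.04 ]]
side bottle_a 0.75 [305. 191.] [[0.505 0.039 0.04 ]]
side bottle_a 0.67 [270. 187.] [[0.422 0.112 0.04 ]]
side bottle_a 0.52 [295. 176.] [[0.517 0.123 0.04 ]]
side bottle_a 0.51 [285. 184.] [[0.469 0.104 0.04 ]]
side bottle_a 0.47 [305. 173.] [[0.555 0.126 0.04 ]]
side slide_box 0.73 [384. 219.] [[ 0.658 -0.169  0.015]]
side slide_box 0.46 [295. 180.] [[0.523 0.136 0.015]]
side beaker 0.77 [232. 143.] [[0.431 0.468 0.015]]
side timer 0.8 [349. 315.] [[ 0.376 -0.395  0.015]]
side timer 0.22 [295. 175.] [[0.535 0.16  0.015]]
```

```bash
cat >> h.py <<'E'
from scipy.spatial.transform import Rotation as Ro
def delta(target,yaw_deg=None):
    """target TCP world -> tool-frame cm shift; yaw = world angle of tool x"""
    s=r.get_state();R=Ro.from_quat(s["eef_rot"]).as_matrix()
    d=R.T@(np.array(target)-s["tool_pos"])*100
    y=np.degrees(np.arctan2(R[1,0],R[0,0]))
    t=None if yaw_deg is None else -((yaw_deg-y+180)%360-180)
    print("tcp",s["tool_pos"].round(4),"yaw",round(y,1),"tilt",np.degrees(np.arccos(-R[2,2])).round(2),"q7",s["q"][6].round(2),"open",round(s["opening"],3),"t",s["clock"],"F",s["contact_force"].round(1))
    print("delta cm",d.round(2),"turn",t)
E
python3 - <<'E'
from h import *
c=vision.camera_params("wrist");T=c["extrinsics"];s=r.get_state()
R=Ro.from_quat(s["eef_rot"]).as_matrix()
o=-T[:3,:3].T@T[:3,3]
print("cam in tool",R.T@(o-s["tool_pos"]), "optical axis in tool",R.T@T[2,:3])
print("axes x",R.T@T[0,:3])
delta([.37,.125,.30],98)
E
```

```text
cam in tool [-0.00020379 -0.06930484 -0.15802528] optical axis in tool [8.18632795e-04 2.72386366e-01 9.62187610e-01]
axes x [ 9.99999277e-01  6.24624817e-04 -1.02762858e-03]
tcp [0.1947 0.5939 0.2263] yaw 71.8 tilt 0.01 q7 -0.22 open 0.999 t 0.85 F [ 0.5  0.4 -0.3]
delta cm [-39.1   31.26  -7.38] turn -26.15051797234628
```

```bash
python3 - <<'E'
from h import *
delta([.52,.12,.25],98)
E
```

```text
tcp [0.1947 0.5939 0.2263] yaw 71.8 tilt 0.01 q7 -0.22 open 0.999 t 0.85 F [ 0.5  0.4 -0.3]
delta cm [-34.9   45.67  -2.38] turn -26.15051797234628
```

send_rows:
  series:
    - {"delta_pos": [-2.3, 3, -0.5], "turn": 0, "jaw": 0}
    - {"delta_pos": [-4.6, 6, -1], "turn": 0, "jaw": 0}
    - {"delta_pos": [-6.9, 9, -1.5], "turn": 0, "jaw": 0}
    - {"delta_pos": [-9.2, 12, -2], "turn": 0, "jaw": 0}
    - {"delta_pos": [-11.5, 15, -2], "turn": 0, "jaw": 0}
    - {"delta_pos": [-13.8, 18, -2], "turn": 0, "jaw": 0}
    - {"delta_pos": [-16, 21, -2], "turn": 0, "jaw": 0}
    - {"delta_pos": [-17.5, 22.8, -2], "turn": 0, "jaw": 0}

```text
clock: 1.52
tool_pos: [0.3595, 0.3527, 0.2464]
eef_rot: [0.811, 0.585, 0.0, 0.001]
contact_force: [-0.7, 0.8, 0.1]
opening: 1.003
```

```bash
python3 - <<'E'
from h import *
delta([.52,.12,.25],98)
E
```

```text
tcp [0.3595 0.3527 0.2464] yaw 71.6 tilt 0.14 q7 0.21 open 1.003 t 1.5167 F [-0.7  0.8  0.1]
delta cm [-17.01  22.57  -0.3 ] turn -26.39814385950612
```

send_rows:
  series:
    - {"delta_pos": [-2.3, 3, 0], "turn": -4, "jaw": 0}
    - {"delta_pos": [-4.6, 6, 0], "turn": -8, "jaw": 0}
    - {"delta_pos": [-6.9, 9, 0], "turn": -12, "jaw": 0}
    - {"delta_pos": [-9.2, 12, 0], "turn": -16, "jaw": 0}
    - {"delta_pos": [-11.5, 15, 0], "turn": -20, "jaw": 0}
    - {"delta_pos": [-13.8, 18, 0], "turn": -24, "jaw": 0}
    - {"delta_pos": [-16.5, 21.5, 0], "turn": -26, "jaw": 0}
    - {"delta_pos": [-17, 22.5, 0], "turn": -26, "jaw": 0.45}

```text
clock: 2.18
tool_pos: [0.5209, 0.1174, 0.246]
eef_rot: [0.66, 0.751, -0.001, 0.002]
contact_force: [-0.2, 0.2, 1.0]
opening: 0.947
```

send_rows:
  series:
    - {"delta_pos": [0, 0, 0], "turn": 0, "jaw": 0.45}
    - {"delta_pos": [0, 0, 0], "turn": 0, "jaw": 0.45}

```text
clock: 2.35
tool_pos: [0.5178, 0.1248, 0.2461]
eef_rot: [0.658, 0.753, 0.0, -0.0]
contact_force: [0.2, 0.8, -0.3]
opening: 0.794
```

```bash
python3 - <<'E'
from h import *
im=vision.snapshot("wrist");cv2.imwrite("pics/w1.png",im);delta([.52,.12,.25],98)
E
```

```text
tcp [0.5171 0.1262 0.2462] yaw 97.9 tilt 0.07 q7 1.1 open 0.75 t 2.4 F [0.  0.6 0.5]
delta cm [-0.66  0.21 -0.38] turn -0.10839068726215828
```

View pics/w1.png

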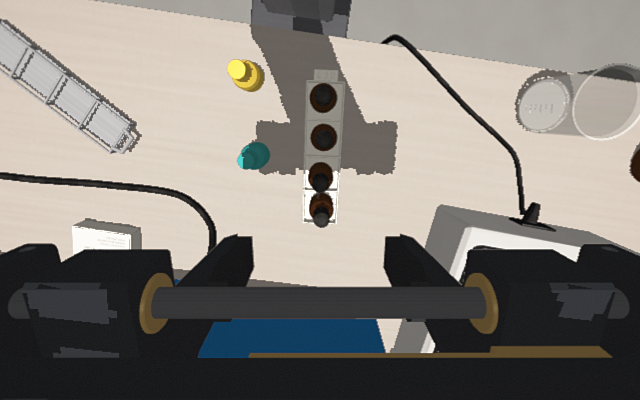

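```bash
python3 - <<'E'
from h import *
c=vision.camera_params("wrist");im=vision.snapshot("wrist")
cv2.imwrite("pics/w2.png",im)
np.save("w2.npy",c["extrinsics"]);delta([.52,.12,.25],98)
cv2.imwrite("pics/c3.png",cv2.resize(im[60:235,270:380],None,fx=3.4,fy=3.4,interpolation=2))
def fit(m,z):
    pts=np.vstack(cv2.findContours(m.astype(np.uint8),0,2)[0])[:,0]
    w=ray("wrist",pts,z,c)[:,:2]*1000
    return cv2.minAreaRect(w.astype(np.float32))
for d in nets.trace("wrist","white_tray")[:2]: print(d["score"],d["location"],d["region"].sum(),fit(d["region"],.010))
for d in nets.trace("wrist","bottle_a"): 
    print(d["score"],np.array(d["location"])[::-1]*[640,400],d["region"].sum())
E
```

```text
tcp [0.5167 0.1269 0.2463] yaw 98.0 tilt 0.08 q7 1.11 open 0.704 t 2.45 F [-0.6  0.5 -0.9]
delta cm [-0.73  0.23 -0.37] turn -0.002889690741369577
0.58 [0.3602, 0.5202] 3166 ((492.0804748535156, 126.14444732666016), (201.75863647460938, 49.67974090576172), 5.21750545501709)
0.88 [318.528 178.2  ] 615
0.82 [248.832  74.4  ] 861
0.76 [324.288 136.6  ] 587
0.67 [250.688 154.68 ] 681
0.58 [319.488 207.2  ] 665
0.57 [325.12  99.4 ] 596
```

View pics/c3.png

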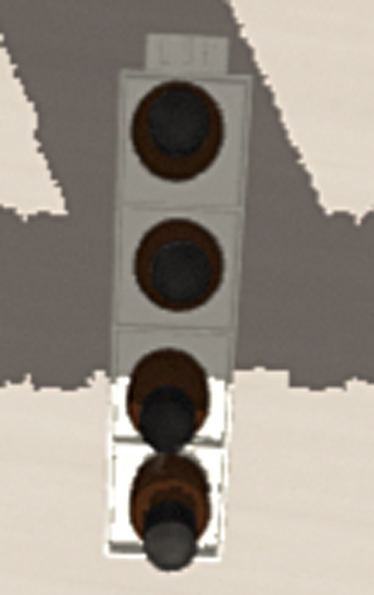

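```bash
cat > fit.py <<'E'
from h import *
E
python3 - <<'E'
from h import *
c=vision.camera_params("wrist");c["extrinsics"]=np.load("w2.npy")
f=lambda p:np.array(p)/3.4+[270,60]
co=ray("wrist",f([(121,70),(250,76),(220,551),(107,546)]),.016,c)[:,:2]
print(co.round(4),co.mean(0)); print(np.linalg.norm(co-np.roll(co,-1,0),axis=1))
m=(co[0]+co[1]-co[2]-co[3])/2;print("y axis ang",np.degrees(np.arctan2(m[1],m[0])))
caps=ray("wrist",f([(178,122),(180,266),(167,418),(171,545)]),.076,c)[:,:2]
u=m/np.linalg.norm(m);v=np.array([u[1],-u[0]])
d=caps-co.mean(0);print(caps.round(4));print((d@v).round(4),(d@u).round(4))
E
```

```text
[[0.4088 0.0957]
 [0.4045 0.1418]
 [0.5847 0.1586]
 [0.5889 0.1127]] [0.49672992 0.12718494]
[0.0463129  0.18102997 0.04606226 0.18083767]
y axis ang -174.65254805183264
[[0.4273 0.1181]
 [0.4702 0.1248]
 [0.5198 0.1275]
 [0.5638 0.135 ]]
[-0.0026  0.0001 -0.0019  0.0015] [ 0.0699  0.0267 -0.023  -0.0675]
```

```bash
python3 - <<'E'
from h import *
print(ray("top",[(245,149),(350,148)],0))
delta([.45,-.22,.26],-33)
E
```

```text
[[ 0.70894869  0.24597195  0.        ]
 [ 0.7040342  -0.12341351  0.        ]]
tcp [0.5167 0.127  0.2464] yaw 98.0 tilt 0.05 q7 1.11 open 0.617 t 2.55 F [-1.   0.7 -1. ]
delta cm [-33.43 -11.46  -1.39] turn 131.04711005446978
```

send_rows:
  series:
    - {"delta_pos": [-4, -1.3, -0.2], "turn": 6, "jaw": 0.45}
    - {"delta_pos": [-8, -2.6, -0.4], "turn": 12, "jaw": 0.45}
    - {"delta_pos": [-12, -4, -0.6], "turn": 18, "jaw": 0.45}
    - {"delta_pos": [-16, -5.3, -0.8], "turn": 24, "jaw": 0.45}
    - {"delta_pos": [-20, -6.6, -1], "turn": 30, "jaw": 0.45}
    - {"delta_pos": [-24, -8, -1.2], "turn": 36, "jaw": 0.45}
    - {"delta_pos": [-28, -9.5, -1.4], "turn": 42, "jaw": 0.45}
    - {"delta_pos": [-32, -11, -1.4], "turn": 48, "jaw": 0.45}

```text
clock: 3.22
tool_pos: [0.4534, -0.2021, 0.2608]
eef_rot: [0.907, 0.42, 0.001, 0.0]
contact_force: [2.0, -0.4, 0.7]
opening: 0.55
```

send_rows:
  series:
    - {"delta_pos": [0, 0, 0], "turn": 7, "jaw": 0.45}
    - {"delta_pos": [0, 0, 0], "turn": 14, "jaw": 0.45}
    - {"delta_pos": [0, 0, 0], "turn": 21, "jaw": 0.45}
    - {"delta_pos": [0, 0, 0], "turn": 28, "jaw": 0.45}
    - {"delta_pos": [0, 0, 0], "turn": 35, "jaw": 0.45}
    - {"delta_pos": [0, 0, 0], "turn": 42, "jaw": 0.45}
    - {"delta_pos": [0, 0, 0], "turn": 49, "jaw": 0.45}
    - {"delta_pos": [0, 0, 0], "turn": 56, "jaw": 0.45}

```text
clock: 3.88
tool_pos: [0.454, -0.2, 0.2603]
eef_rot: [0.998, -0.055, 0.0, -0.0]
contact_force: [1.2, 0.8, -0.1]
opening: 0.55
```

send_rows:
  series:
    - {"delta_pos": [0, 0, 0], "turn": 7, "jaw": 0.45}
    - {"delta_pos": [0, 0, 0], "turn": 14, "jaw": 0.45}
    - {"delta_pos": [0, 0, 0], "turn": 21, "jaw": 0.45}
    - {"delta_pos": [0, 0, 0], "turn": 27, "jaw": 0.45}
    - {"delta_pos": [0, 0, 0], "turn": 27, "jaw": 0.45}
    - {"delta_pos": [0, 0, 0], "turn": 27, "jaw": 0.45}
    - {"delta_pos": [0, 0, 0], "turn": 27, "jaw": 0.45}

```text
clock: 4.47
tool_pos: [0.4538, -0.2008, 0.2602]
eef_rot: [0.959, -0.283, -0.0, -0.0]
contact_force: [0.8, -0.0, -0.7]
opening: 0.55
```

```bash
python3 - <<'E'
from h import *
c=vision.camera_params("wrist");im=vision.snapshot("wrist");cv2.imwrite("pics/w3.png",im);np.save("w3.npy",c["extrinsics"]);delta([.45,-.22,.26],-33)
E
```

```text
tcp [ 0.4537 -0.2011  0.2602] yaw -33.0 tilt 0.03 q7 -0.05 open 0.551 t 4.5167 F [ 0.2 -0.4 -0.1]
delta cm [0.71 1.79 0.02] turn 0.033464256864931485
```

View pics/w3.png

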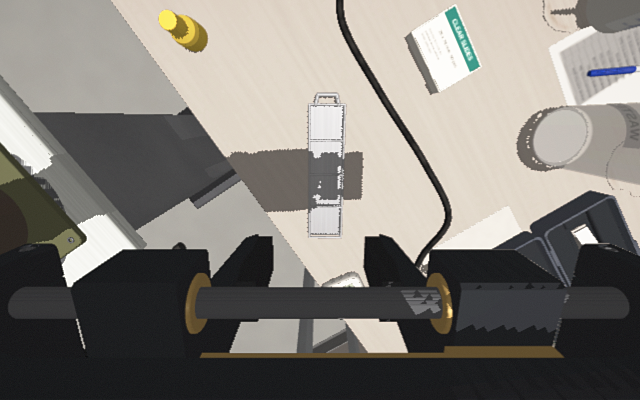

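```bash
python3 - <<'E'
from h import *
im=cv2.imread("pics/w3.png")
cv2.imwrite("pics/c4.png",cv2.resize(im[85:245,285:365],None,fx=3.7,fy=3.7,interpolation=2))
E
```

```text
(no output)
```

View pics/c4.png

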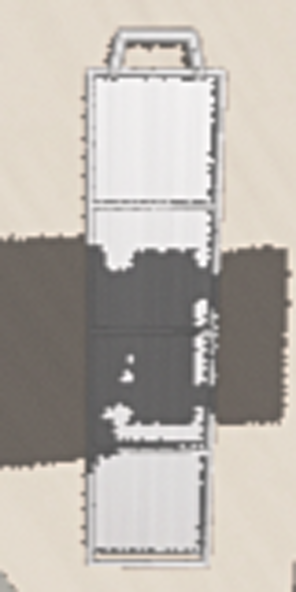

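```bash
python3 - <<'E'
from h import *
c=vision.camera_params("wrist");c["extrinsics"]=np.load("w3.npy")
f=lambda p:np.array(p,float)/3.7+[285,85]
for z in (.016,.006):
    co=ray("wrist",f([(88,70),(223,70),(209,562),(88,562)]),z,c)[:,:2]
    print(co.round(4),co.mean(0)); print(np.linalg.norm(co-np.roll(co,-1,0),axis=1))
    m=(co[0]+co[1]-co[2]-co[3])/2;print("y axis ang",np.degrees(np.arctan2(m[1],m[0])))
    u=m/np.linalg.norm(m)
    print(((ray("wrist",f([(150,70),(150,205),(150,328),(150,445),(150,562)]),z,c)[:,:2]-co.mean(0))@u).round(4))
for cam,up in (("top",None),):
  P=[]
  cx=co.mean(0)
print(proj("top",[[*p,.016] for p in co]))
E
```

```text
[[ 0.4911 -0.1223]
 [ 0.5305 -0.1478]
 [ 0.4296 -0.3018]
 [ 0.3897 -0.2759]] [ 0.46023231 -0.21192295]
[0.04699068 0.18409301 0.04755842 0.18406983]
y axis ang 56.654251780989796
[ 0.092   0.0458  0.0011 -0.0441 -0.092 ]
[[ 0.4911 -0.1217]
 [ 0.5315 -0.1479]
 [ 0.428  -0.3057]
 [ 0.3872 -0.2792]] [ 0.45944797 -0.21364111]
[0.0481588  0.18866933 0.04874066 0.18864557]
y axis ang 56.654251780989796
[ 0.0943  0.047   0.0011 -0.0452 -0.0943]
[[352.12563273 207.6368229 ]
 [359.27414676 195.77420695]
 [406.26361111 224.53901383]
 [399.1547716  236.71022857]]
```

```bash
python3 - <<'E'
from h import *
delta([.4273,.1181,.16],95.35)
E
```

```text
tcp [ 0.4537 -0.2011  0.2602] yaw -33.0 tilt 0.03 q7 -0.05 open 0.551 t 4.5167 F [ 0.2 -0.4 -0.1]
delta cm [-19.59 -25.34  10.03] turn -128.31653574313503
```

send_rows:
  series:
    - {"delta_pos": [-2.4, -3.2, 0], "turn": -7, "jaw": 0.45}
    - {"delta_pos": [-4.8, -6.3, 0], "turn": -14, "jaw": 0.45}
    - {"delta_pos": [-7.3, -9.5, 0], "turn": -21, "jaw": 0.45}
    - {"delta_pos": [-9.8, -12.7, 0], "turn": -28, "jaw": 0.45}
    - {"delta_pos": [-12.2, -15.8, 0], "turn": -35, "jaw": 0.45}
    - {"delta_pos": [-14.7, -19, 1], "turn": -42, "jaw": 0.45}
    - {"delta_pos": [-17.2, -22.2, 2], "turn": -49, "jaw": 0.45}
    - {"delta_pos": [-19.6, -25.3, 3], "turn": -56, "jaw": 0.45}

```text
clock: 5.18
tool_pos: [0.4275, 0.1194, 0.2303]
eef_rot: [0.979, 0.202, 0.001, -0.0]
contact_force: [0.1, 0.2, 0.1]
opening: 0.55
```

send_rows:
  series:
    - {"delta_pos": [0, 0, 1], "turn": -7, "jaw": 0.45}
    - {"delta_pos": [0, 0, 2], "turn": -14, "jaw": 0.45}
    - {"delta_pos": [0, 0, 3], "turn": -21, "jaw": 0.45}
    - {"delta_pos": [0, 0, 4], "turn": -28, "jaw": 0.45}
    - {"delta_pos": [0, 0, 5], "turn": -35, "jaw": 0.45}
    - {"delta_pos": [0, 0, 6], "turn": -42, "jaw": 0.45}
    - {"delta_pos": [0, 0, 7], "turn": -49, "jaw": 0.45}
    - {"delta_pos": [0, 0, 7], "turn": -56, "jaw": 0.45}

```text
clock: 5.85
tool_pos: [0.4272, 0.1171, 0.1589]
eef_rot: [0.77, 0.638, -0.001, -0.001]
contact_force: [0.2, 1.3, 0.3]
opening: 0.55
```

send_rows:
  series:
    - {"delta_pos": [0, 0, 0], "turn": -7, "jaw": 0.45}
    - {"delta_pos": [0, 0, 0], "turn": -14, "jaw": 0.45}
    - {"delta_pos": [0, 0, 0], "turn": -16.3, "jaw": 0.45}
    - {"delta_pos": [0, 0, 0], "turn": -16.3, "jaw": 0.45}
    - {"delta_pos": [0, 0, 0], "turn": -16.3, "jaw": 0.45}
    - {"delta_pos": [0, 0, 0], "turn": -16.3, "jaw": 0.45}
    - {"delta_pos": [0, 0, 0], "turn": -16.3, "jaw": 0.45}
    - {"delta_pos": [0, 0, 0], "turn": -16.3, "jaw": 0.45}

```text
clock: 6.52
tool_pos: [0.4279, 0.1173, 0.1603]
eef_rot: [0.675, 0.738, 0.0, 0.0]
contact_force: [0.9, 0.7, 0.1]
opening: 0.552
```

```bash
python3 - <<'E'
from h import *
c=vision.camera_params("wrist");im=vision.snapshot("wrist");cv2.imwrite("pics/w4.png",im);delta([.4273,.1181,.066],95.35)
print(proj("wrist",[[.4273,.1181,.076]]))
E
```

```text
tcp [0.4279 0.1173 0.1603] yaw 95.1 tilt 0.01 q7 0.83 open 0.551 t 6.5667 F [0.2 0.  0.5]
delta cm [ 0.08 -0.05  9.43] turn -0.21118002477106756
[[319.57323033 200.82185855]]
```

View pics/w4.png

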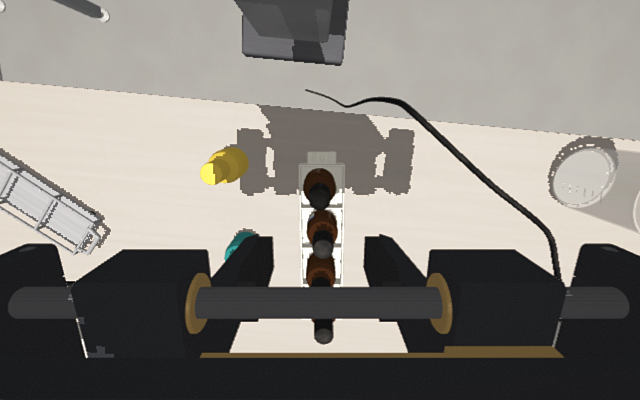

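send_rows:
  series:
    - {"delta_pos": [0.1, 0, 2], "turn": 0, "jaw": 0.45}
    - {"delta_pos": [0.1, 0, 4], "turn": 0, "jaw": 0.45}
    - {"delta_pos": [0.1, 0, 6], "turn": 0, "jaw": 0.45}
    - {"delta_pos": [0.1, 0, 8], "turn": 0, "jaw": 0.45}
    - {"delta_pos": [0.1, 0, 9], "turn": 0, "jaw": 0.45}
    - {"delta_pos": [0.1, 0, 9.4], "turn": 0, "jaw": 0.45}
    - {"delta_pos": [0.1, 0, 9.4], "turn": 0, "jaw": 0.45}
    - {"delta_pos": [0.1, 0, 9.4], "turn": 0, "jaw": 0.45}

```text
clock: 7.23
tool_pos: [0.4279, 0.1184, 0.0664]
eef_rot: [0.675, 0.738, 0.0, 0.0]
contact_force: [-0.3, 0.2, -0.5]
opening: 0.549
```

send_rows:
  series:
    - {"delta_pos": [0, 0, 0], "turn": 0, "jaw": 0.6}
    - {"delta_pos": [0, 0, 0], "turn": 0, "jaw": 0.7}
    - {"delta_pos": [0, 0, 0], "turn": 0, "jaw": 0.75}
    - {"delta_pos": [0, 0, 0], "turn": 0, "jaw": 0.8}
    - {"delta_pos": [0, 0, 0], "turn": 0, "jaw": 1}
    - {"delta_pos": [0, 0, 0], "turn": 0, "jaw": 1}
    - {"delta_pos": [0, 0, 0], "turn": 0, "jaw": 1}
    - {"delta_pos": [0, 0, 0], "turn": 0, "jaw": 1}
  force: 12

```text
clock: 7.9
tool_pos: [0.4278, 0.1183, 0.0662]
eef_rot: [0.675, 0.738, 0.0, -0.0]
contact_force: [0.4, -0.8, -0.2]
opening: 0.002
```

```bash
python3 - <<'E'
from h import *
im=vision.snapshot("wrist");cv2.imwrite("pics/w5.png",im);
im=vision.snapshot("side");cv2.imwrite("pics/s5.png",cv2.resize(im[140:240,220:380],None,fx=4,fy=4));
delta([.4273,.1181,.066],95.35)
E
```

```text
tcp [0.4277 0.1183 0.0662] yaw 95.2 tilt 0.0 q7 0.72 open 0.004 t 8.0 F [ 1.   1.3 -0.3]
delta cm [-0.01 -0.04  0.02] turn -0.19931425698081284
```

View pics/s5.png

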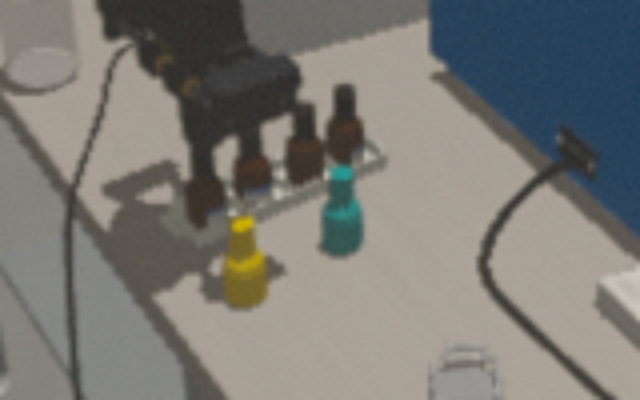

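View pics/w5.png

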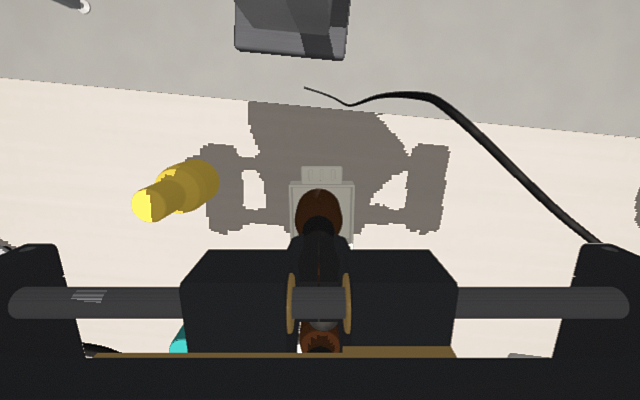

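```bash
python3 - <<'E'
from h import *
im=vision.snapshot("side")
P=[[.4278,.1183,.055],[.4278,.1183,.066],[.4273,.1181,.004],[.4273,.1181,.076]]
p=proj("side",P);print(p)
c=im[150:205,240:320].copy();c=cv2.resize(c,None,fx=9,fy=9,interpolation=2)
for k,q in enumerate(p):cv2.circle(c,tuple(int(v) for v in ((q-[240,150]+.5)*9)),4,[(0,0,255),(0,255,0),(255,0,0),(0,255,255)][k],-1)
cv2.imwrite("pics/s6.png",c)
w=vision.snapshot("wrist")
print(proj("wrist",P))
t=vision.snapshot("top");cv2.imwrite("pics/t6.png",cv2.resize(t[170:260,230:330],None,fx=6,fy=6,interpolation=2))
E
```

```text
[[270.59370669 181.54823077]
 [270.36836094 178.70682597]
 [271.49792621 194.40642715]
 [270.0447311  176.17590724]]
[[318.80754583 234.43517525]
 [318.84725061 241.73860988]
 [318.47191883 208.69015002]
 [318.60347938 248.33637776]]
```

View pics/s6.png

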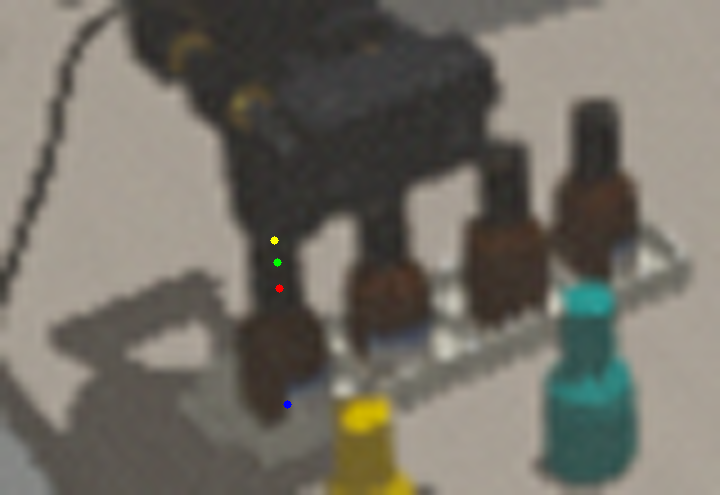

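View pics/t6.png

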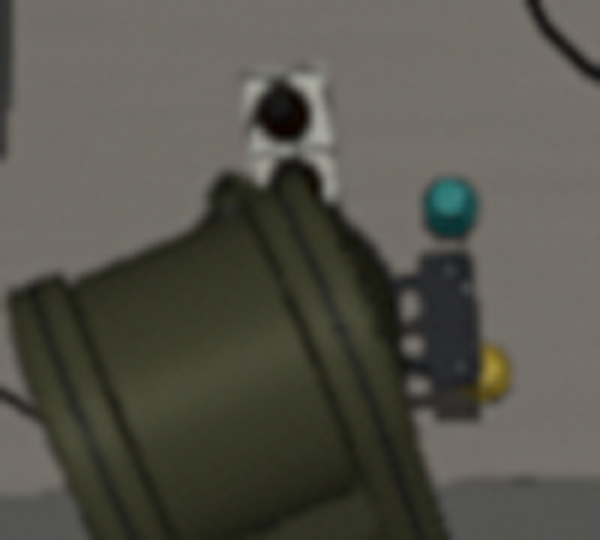

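```bash
python3 - <<'E'
from h import *
im=cv2.imread("pics/w5.png")
cv2.imwrite("pics/c6.png",cv2.resize(im[160:360,260:380],None,fx=3,fy=3,interpolation=2))
E
```

```text
(no output)
```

View pics/c6.png

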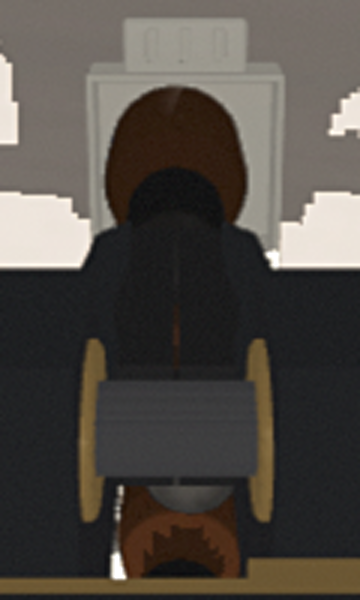

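```bash
python3 - <<'E'
from h import *
s=r.get_state();print(s["tool_pos"])
P=[[.4173,.1181,.054],[.4108,.1181,.004],[.4108,.1181,.040],[.4188,.1183,.055]]
print(proj("wrist",P))
f=lambda p:np.array(p,float)/3+[260,160]
co=ray("wrist",f([(88,68),(284,68)]),.016);print(co,np.linalg.norm(co[0]-co[1]))
b=ray("wrist",f([(106,170),(247,170)]),.036);print(b,np.linalg.norm(b[0]-b[1]))
b=ray("wrist",f([(131,190),(222,190)]),.054);print(b,np.linalg.norm(b[0]-b[1]))
E
```

```text
[0.42775654 0.11825587 0.06616767]
[[320.03063679 217.67153812]
 [320.40958515 188.05882684]
 [320.81545851 201.03083075]
 [320.14518396 220.58884555]]
[[0.40599352 0.09524585 0.016     ]
 [0.40182907 0.14180598 0.016     ]] 0.046745996516797235
[[0.4242634  0.10227715 0.036     ]
 [0.42146764 0.13355013 0.036     ]] 0.031397693113531126
[[0.42180849 0.1085195  0.054     ]
 [0.42016626 0.1268909  0.054     ]] 0.018444656559451565
```

send_rows:
  series:
    - {"delta_pos": [0, 0, 0], "turn": 0, "jaw": 0.45}
    - {"delta_pos": [0, 0, 0], "turn": 0, "jaw": 0.45}
    - {"delta_pos": [0, 0, 0], "turn": 0, "jaw": 0.45}
    - {"delta_pos": [0, 0, 0], "turn": 0, "jaw": 0.45}
    - {"delta_pos": [0, 0, 0], "turn": 0, "jaw": 0.45}
    - {"delta_pos": [0, 0, 0], "turn": 0, "jaw": 0.45}
    - {"delta_pos": [0, 0, 0], "turn": 0, "jaw": 0.45}
    - {"delta_pos": [0, 0, 0], "turn": 0, "jaw": 0.45}

```text
clock: 8.82
tool_pos: [0.4278, 0.1183, 0.0662]
eef_rot: [0.675, 0.738, 0.0, -0.0]
contact_force: [0.9, -0.3, 0.2]
opening: 0.549
```

```bash
cat > look.py <<'E'
import sys
from h import *
n=sys.argv[1];s=r.get_state()
im=vision.snapshot("side")
R=Ro.from_quat(s["eef_rot"]).as_matrix();t=s["tool_pos"];g=.044*s["opening"]
P=[t+R@[g,0,.011],t+R@[-g,0,.011],t+R@[0,0,.011]]
p=proj("side",P);o=np.round(p[2]).astype(int)-[50,35]
c=cv2.resize(im[o[1]:o[1]+65,o[0]:o[0]+100],None,fx=7,fy=7,interpolation=2)
for q in p:cv2.circle(c,tuple(int(v) for v in ((q-o+.5)*7)),3,(0,0,255),-1)
cv2.imwrite(f"pics/{n}s.png",c)
cv2.imwrite(f"pics/{n}w.png",vision.snapshot("wrist"))
delta(t)
E
python3 look.py a7
```

```text
tcp [0.4278 0.1183 0.0662] yaw 95.1 tilt 0.01 q7 0.72 open 0.552 t 8.9167 F [-1.  -0.3 -0.3]
delta cm [ 0. -0.  0.] turn None
```

View pics/a7s.png

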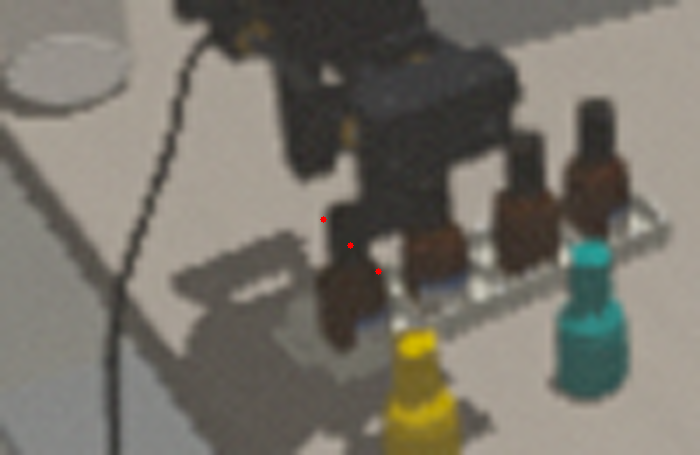

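View pics/a7w.png

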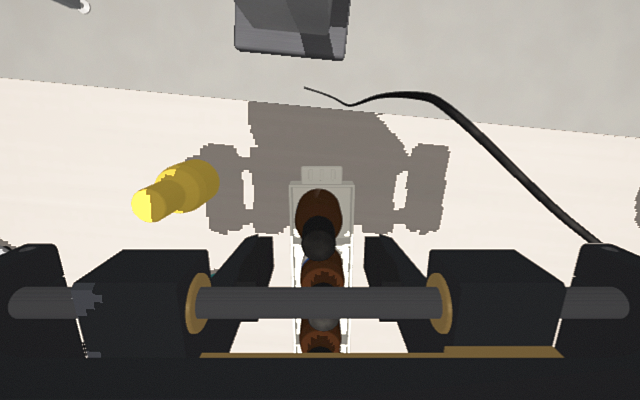

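send_rows:
  series:
    - {"delta_pos": [0, 0, 0.5], "turn": 0, "jaw": 0.45}
    - {"delta_pos": [0, 0, 1], "turn": 0, "jaw": 0.45}
    - {"delta_pos": [0, 0, 1.5], "turn": 0, "jaw": 0.45}
    - {"delta_pos": [0, 0, 1.5], "turn": 0, "jaw": 0.45}
    - {"delta_pos": [0, 0, 1.5], "turn": 0, "jaw": 0.45}
    - {"delta_pos": [0, 0, 1.5], "turn": 0, "jaw": 0.45}

```text
clock: 9.42
tool_pos: [0.4276, 0.1182, 0.051]
eef_rot: [0.675, 0.738, -0.0, -0.0]
contact_force: [0.3, 1.1, 0.8]
opening: 0.549
```

```bash
python3 look.py a8
```

```text
tcp [0.4278 0.1183 0.0513] yaw 95.2 tilt 0.01 q7 0.71 open 0.55 t 9.5167 F [ 0.5 -0.3  0.5]
delta cm [-0.   -0.02  0.03] turn None
```

View pics/a8s.png

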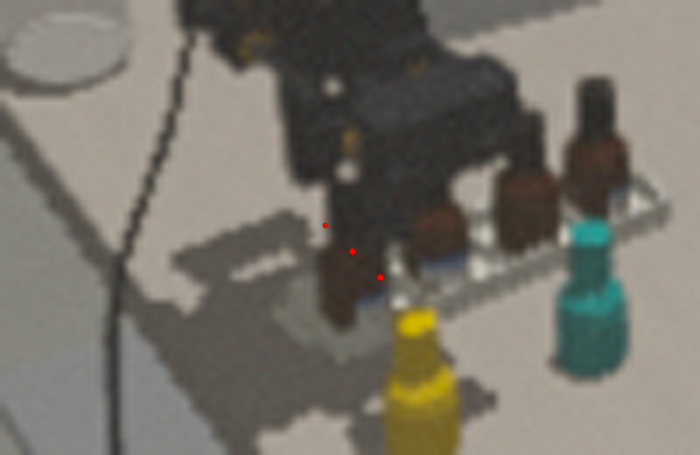

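View pics/a8w.png

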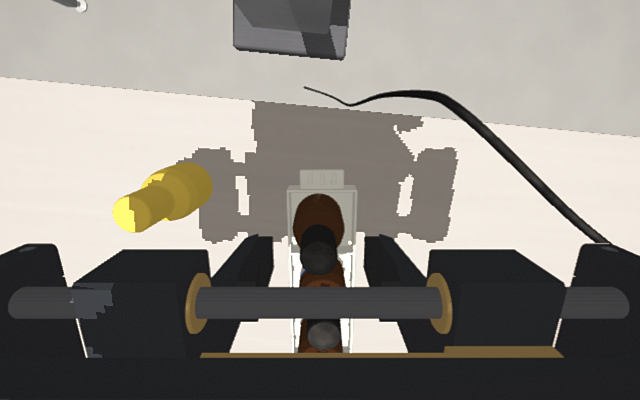

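send_rows:
  series:
    - {"delta_pos": [0, 0, 0.3], "turn": 0, "jaw": 0.6}
    - {"delta_pos": [0, 0, 0.3], "turn": 0, "jaw": 0.7}
    - {"delta_pos": [0, 0, 0.3], "turn": 0, "jaw": 0.75}
    - {"delta_pos": [0, 0, 0.3], "turn": 0, "jaw": 0.8}
    - {"delta_pos": [0, 0, 0.3], "turn": 0, "jaw": 0.9}
    - {"delta_pos": [0, 0, 0.3], "turn": 0, "jaw": 1}
    - {"delta_pos": [0, 0, 0.3], "turn": 0, "jaw": 1}
    - {"delta_pos": [0, 0, 0.3], "turn": 0, "jaw": 1}
  force: 12

```text
clock: 10.18
tool_pos: [0.4278, 0.1183, 0.0482]
eef_rot: [0.675, 0.738, 0.0, -0.0]
contact_force: [-0.1, 0.6, 0.1]
opening: 0.224
```

```bash
python3 look.py a9
```

```text
tcp [0.4278 0.1183 0.0482] yaw 95.1 tilt 0.01 q7 0.71 open 0.222 t 10.2833 F [-0.   0.7  0.2]
delta cm [ 0.  0. -0.] turn None
```

View pics/a9s.png

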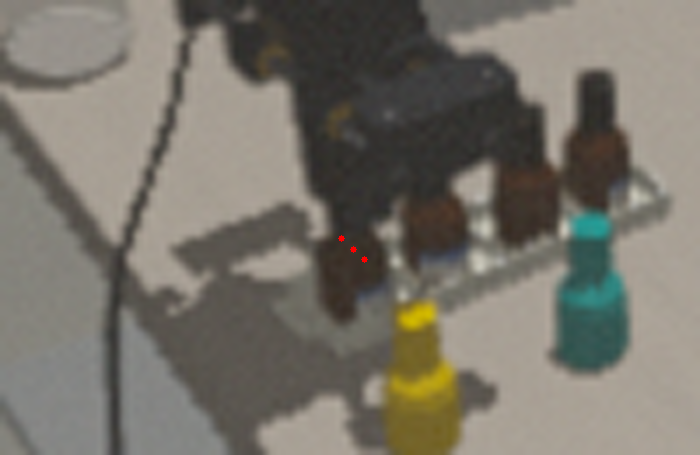

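View pics/a9w.png

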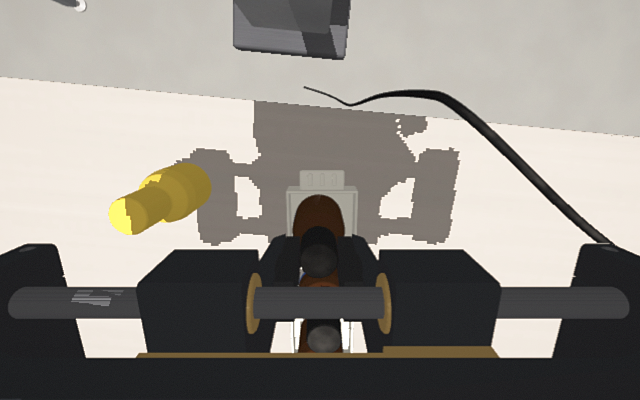

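send_rows:
  series:
    - {"delta_pos": [0, 0, -0.7], "turn": 0, "jaw": 1}
    - {"delta_pos": [0, 0, -2], "turn": 0, "jaw": 1}
    - {"delta_pos": [0, 0, -4], "turn": 0, "jaw": 1}
    - {"delta_pos": [0, 0, -6], "turn": 0, "jaw": 1}
    - {"delta_pos": [0, 0, -8], "turn": 0, "jaw": 1}
    - {"delta_pos": [0, 0, -10], "turn": 0, "jaw": 1}
    - {"delta_pos": [0, 0, -11], "turn": 0, "jaw": 1}
    - {"delta_pos": [0, 0, -11], "turn": 0, "jaw": 1}

```text
clock: 10.95
tool_pos: [0.4289, 0.1185, 0.1605]
eef_rot: [0.675, 0.738, 0.002, 0.001]
contact_force: [0.1, -0.3, -0.7]
opening: 0.222
```

```bash
python3 look.py a10; python3 - <<'E'
from h import *
delta([.4221,-.2696,.16],-33.35)
E
```

```text
tcp [0.4278 0.118  0.1585] yaw 95.1 tilt 0.04 q7 0.81 open 0.225 t 11.05 F [ 0.1  0.7 -0.3]
delta cm [ 0.04  0.11 -0.2 ] turn None
tcp [0.4278 0.118  0.1585] yaw 95.1 tilt 0.04 q7 0.81 open 0.225 t 11.05 F [ 0.1  0.7 -0.3]
delta cm [-38.55  -4.03  -0.16] turn 128.47677835660886
```

View pics/a10s.png

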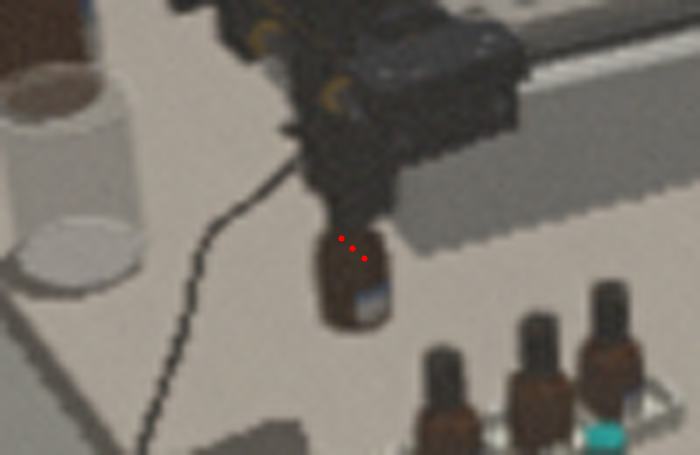

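send_rows:
  series:
    - {"delta_pos": [-3, 0.5, 0], "turn": 6, "jaw": 1}
    - {"delta_pos": [-7, 1.5, 0], "turn": 12, "jaw": 1}
    - {"delta_pos": [-11, 2, 0], "turn": 19, "jaw": 1}
    - {"delta_pos": [-15, 2, 0], "turn": 26, "jaw": 1}
    - {"delta_pos": [-19, 2, 0], "turn": 33, "jaw": 1}
    - {"delta_pos": [-23, 1, 0], "turn": 40, "jaw": 1}
    - {"delta_pos": [-27, 0, 0], "turn": 47, "jaw": 1}
    - {"delta_pos": [-30, -1, 0], "turn": 54, "jaw": 1}

```text
clock: 11.72
tool_pos: [0.4432, -0.185, 0.157]
eef_rot: [0.938, 0.347, -0.001, 0.0]
contact_force: [0.6, -0.3, 0.2]
opening: 0.226
```

```bash
python3 - <<'E'
from h import *
delta([.4221,-.2696,.16],-33.35)
E
```

```text
tcp [ 0.4432 -0.185   0.157 ] yaw 40.6 tilt 0.14 q7 0.77 open 0.226 t 11.7167 F [ 0.6 -0.3  0.2]
delta cm [-7.11  5.04 -0.28] turn 73.99672497841513
```

send_rows:
  series:
    - {"delta_pos": [-1, 0.7, 0], "turn": 7, "jaw": 1}
    - {"delta_pos": [-2, 1.4, 0], "turn": 14, "jaw": 1}
    - {"delta_pos": [-3, 2.1, 0], "turn": 21, "jaw": 1}
    - {"delta_pos": [-4, 2.8, 0], "turn": 28, "jaw": 1}
    - {"delta_pos": [-5, 3.5, 0], "turn": 35, "jaw": 1}
    - {"delta_pos": [-6, 4.2, 0], "turn": 42, "jaw": 1}
    - {"delta_pos": [-7, 5, 0], "turn": 49, "jaw": 1}
    - {"delta_pos": [-7, 5, 0], "turn": 56, "jaw": 1}

```text
clock: 12.38
tool_pos: [0.4233, -0.2678, 0.1572]
eef_rot: [0.991, -0.134, -0.001, 0.001]
contact_force: [-0.5, 0.8, -1.2]
opening: 0.223
```

send_rows:
  series:
    - {"delta_pos": [0, 0, 0], "turn": 7, "jaw": 1}
    - {"delta_pos": [0, 0, 0], "turn": 14, "jaw": 1}
    - {"delta_pos": [0, 0, 0], "turn": 18, "jaw": 1}
    - {"delta_pos": [0, 0, 0], "turn": 18, "jaw": 1}
    - {"delta_pos": [0, 0, 0], "turn": 18, "jaw": 1}
    - {"delta_pos": [0, 0, 0], "turn": 18, "jaw": 1}

```text
clock: 12.88
tool_pos: [0.4246, -0.2649, 0.1576]
eef_rot: [0.96, -0.282, -0.001, 0.0]
contact_force: [-0.6, -0.4, 0.0]
opening: 0.218
```

```bash
python3 look.py a11; python3 - <<'E'
from h import *
delta([.4221,-.2696,.06],-33.35)
E
```

```text
tcp [ 0.4247 -0.265   0.1579] yaw -32.8 tilt 0.04 q7 0.09 open 0.226 t 12.9833 F [ 0.3  0.3 -0.2]
delta cm [-0.02 -0.    0.03] turn None
tcp [ 0.4247 -0.265   0.1579] yaw -32.8 tilt 0.04 q7 0.09 open 0.226 t 12.9833 F [ 0.3  0.3 -0.2]
delta cm [0.03 0.53 9.79] turn 0.5765203947572104
```

View pics/a11s.png

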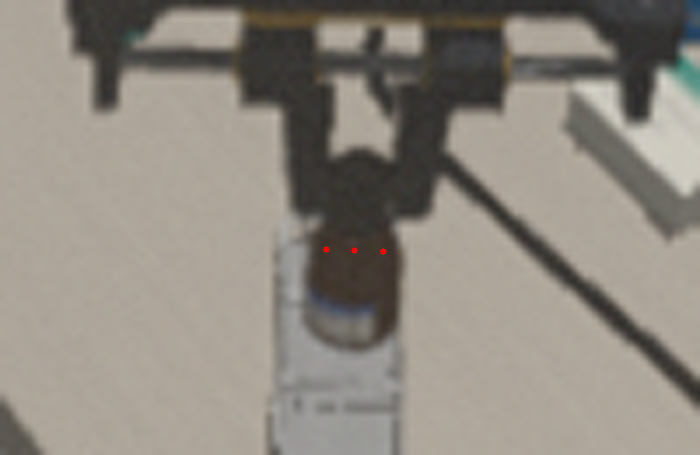

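View pics/a11w.png

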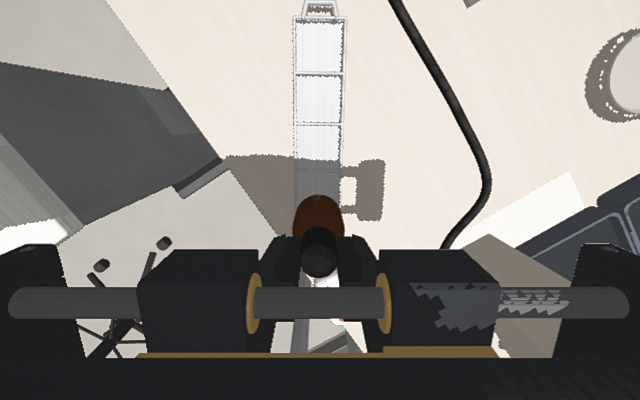

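```bash
python3 - <<'E'
from h import *
p=proj("side",[[.4247,-.265,.147],[.4247,-.265,.114],[.4247,-.265,.186]])
o=np.round(p[0])-[50,35];print((p-o+.5)*7)
E
```

```text
[[355.50070957 249.87247614]
 [351.37861802 319.48812613]
 [360.59974948 163.44252098]]
```

send_rows:
  series:
    - {"delta_pos": [0, 0.5, 1], "turn": 0.6, "jaw": 1}
    - {"delta_pos": [0, 0.5, 3], "turn": 0.6, "jaw": 1}
    - {"delta_pos": [0, 0.5, 5], "turn": 0.6, "jaw": 1}
    - {"delta_pos": [0, 0.5, 7], "turn": 0.6, "jaw": 1}
    - {"delta_pos": [0, 0.5, 8], "turn": 0.6, "jaw": 1}
    - {"delta_pos": [0, 0.5, 8], "turn": 0.6, "jaw": 1}
    - {"delta_pos": [0, 0.5, 8], "turn": 0.6, "jaw": 1}
    - {"delta_pos": [0, 0.5, 8], "turn": 0.6, "jaw": 1}

```text
clock: 13.65
tool_pos: [0.4227, -0.2697, 0.0789]
eef_rot: [0.958, -0.288, 0.001, 0.0]
contact_force: [0.4, 0.4, -0.8]
opening: 0.221
```

```bash
python3 look.py a12; python3 - <<'E'
from h import *
delta([.4221,-.2696,.0495],-33.35)
E
```

```text
tcp [ 0.4228 -0.2697  0.0791] yaw -33.4 tilt 0.11 q7 0.11 open 0.222 t 13.75 F [-1.2  0.4  0.6]
delta cm [-0.01  0.01  0.02] turn None
tcp [ 0.4228 -0.2697  0.0791] yaw -33.4 tilt 0.11 q7 0.11 open 0.222 t 13.75 F [-1.2  0.4  0.6]
delta cm [-0.08  0.03  2.96] turn -0.09899749106835998
```

View pics/a12s.png

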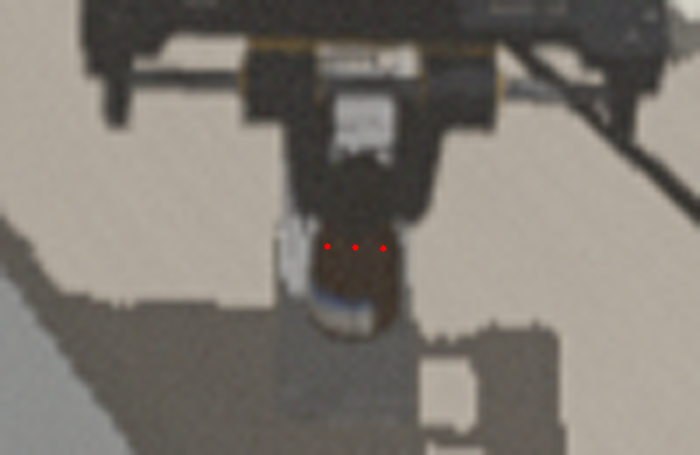

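View pics/a12w.png

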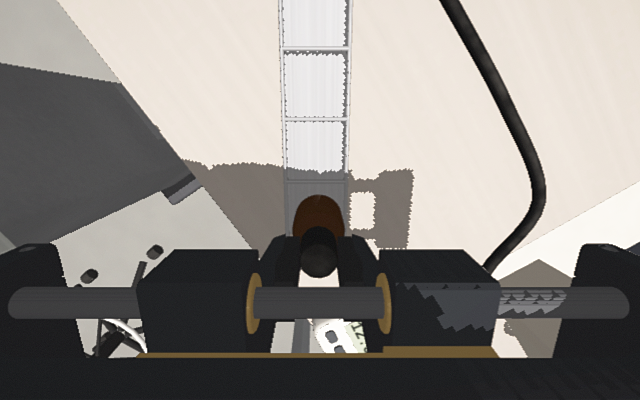

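send_rows:
  series:
    - {"delta_pos": [0, 0, 0.5], "turn": 0, "jaw": 1}
    - {"delta_pos": [0, 0, 1], "turn": 0, "jaw": 1}
    - {"delta_pos": [0, 0, 1.5], "turn": 0, "jaw": 1}
    - {"delta_pos": [0, 0, 2], "turn": 0, "jaw": 1}
    - {"delta_pos": [0, 0, 2.5], "turn": 0, "jaw": 1}
    - {"delta_pos": [0, 0, 2.8], "turn": 0, "jaw": 1}
    - {"delta_pos": [0, 0, 2.9], "turn": 0, "jaw": 1}
    - {"delta_pos": [0, 0, 2.9], "turn": 0, "jaw": 1}

```text
clock: 14.42
tool_pos: [0.422, -0.2692, 0.0492]
eef_rot: [0.958, -0.288, -0.0, -0.0]
contact_force: [-0.6, -0.3, 2.3]
opening: 0.219
```

```bash
python3 look.py a13
```

```text
tcp [ 0.422  -0.2692  0.0492] yaw -33.5 tilt 0.03 q7 0.12 open 0.226 t 14.5167 F [-0.3  1.2  2.5]
delta cm [-0.  0. -0.] turn None
```

View pics/a13s.png

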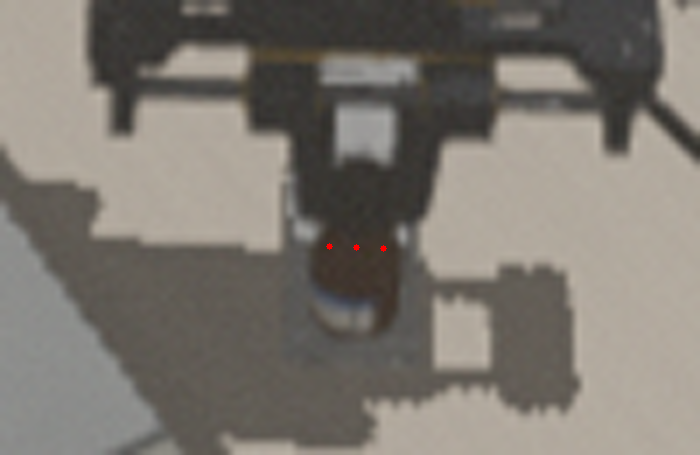

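View pics/a13w.png

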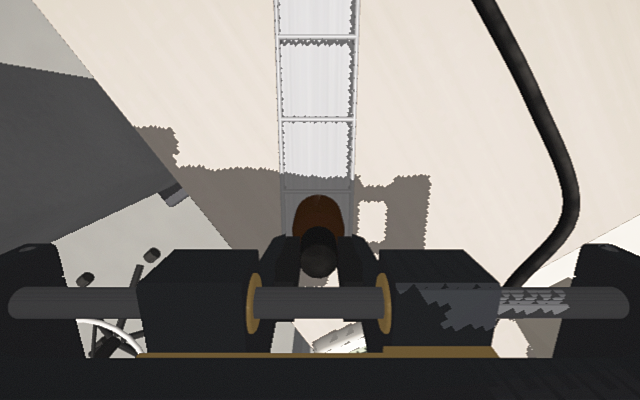

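send_rows:
  series:
    - {"delta_pos": [0, 0, 0], "turn": 0, "jaw": 0.7}
    - {"delta_pos": [0, 0, 0], "turn": 0, "jaw": 0.6}
    - {"delta_pos": [0, 0, 0], "turn": 0, "jaw": 0.45}
    - {"delta_pos": [0, 0, 0], "turn": 0, "jaw": 0.45}
    - {"delta_pos": [0, 0, 0], "turn": 0, "jaw": 0.45}
    - {"delta_pos": [0, 0, 0], "turn": 0, "jaw": 0.45}
    - {"delta_pos": [0, 0, 0], "turn": 0, "jaw": 0.45}

```text
clock: 15.1
tool_pos: [0.4222, -0.2693, 0.0491]
eef_rot: [0.958, -0.288, 0.0, -0.0]
contact_force: [-0.1, -0.1, 0.4]
opening: 0.548
```

send_rows:
  series:
    - {"delta_pos": [0, 0, -2], "turn": 0, "jaw": 0.45}
    - {"delta_pos": [0, 0, -5], "turn": 0, "jaw": 0.45}
    - {"delta_pos": [0, 0, -8], "turn": 0, "jaw": 0.45}
    - {"delta_pos": [0, 0, -11], "turn": 0, "jaw": 0.45}
    - {"delta_pos": [0, 0, -14], "turn": 0, "jaw": 0.45}
    - {"delta_pos": [0, 0, -17], "turn": 0, "jaw": 0.45}
    - {"delta_pos": [0, 0, -18], "turn": 0, "jaw": 0.45}
    - {"delta_pos": [0, 0, -18], "turn": 0, "jaw": 0.45}

```text
clock: 15.77
tool_pos: [0.4237, -0.2703, 0.2319]
eef_rot: [0.958, -0.288, 0.003, 0.001]
contact_force: [0.1, 0.5, -0.3]
opening: 0.551
```

```bash
python3 - <<'E'
from h import *
cv2.imwrite("pics/w14.png",vision.snapshot("wrist"))
im=vision.snapshot("side");cv2.imwrite("pics/s14.png",cv2.resize(im[140:300,240:400],None,fx=3.7,fy=3.7,interpolation=2))
delta([.4702,.1248,.16],95.35)
E
```

```text
tcp [ 0.422  -0.269   0.2289] yaw -33.4 tilt 0.02 q7 0.06 open 0.551 t 15.8667 F [ 0.3  0.8 -0.6]
delta cm [-17.68 -35.52   6.9 ] turn -128.78449073413333
```

View pics/w14.png

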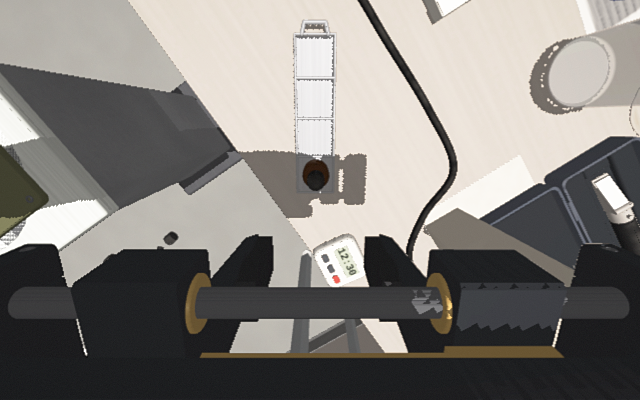

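View pics/s14.png

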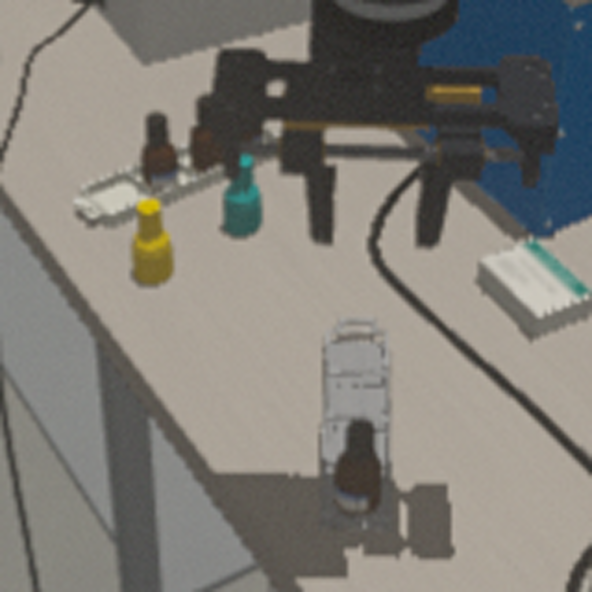

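```bash
python3 - <<'E'
from h import *
im=cv2.imread("pics/w14.png")
cv2.imwrite("pics/c14.png",cv2.resize(im[15:200,280:355],None,fx=3.2,fy=3.2,interpolation=2))
E
```

```text
(no output)
```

View pics/c14.png

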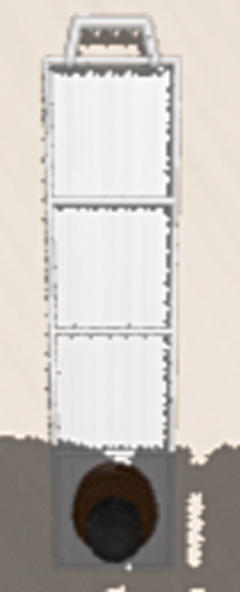

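send_rows:
  series:
    - {"delta_pos": [-1.7, -3.5, 0], "turn": -7, "jaw": 0.45}
    - {"delta_pos": [-3.4, -7, 0], "turn": -14, "jaw": 0.45}
    - {"delta_pos": [-5.2, -10.5, 0], "turn": -21, "jaw": 0.45}
    - {"delta_pos": [-7, -14, 0], "turn": -28, "jaw": 0.45}
    - {"delta_pos": [-8.8, -17.6, 0], "turn": -35, "jaw": 0.45}
    - {"delta_pos": [-10.5, -21.1, 0], "turn": -42, "jaw": 0.45}
    - {"delta_pos": [-12.3, -24.7, 0], "turn": -49, "jaw": 0.45}
    - {"delta_pos": [-14, -28.2, 0], "turn": -56, "jaw": 0.45}

```text
clock: 16.53
tool_pos: [0.4595, 0.0451, 0.2276]
eef_rot: [0.98, 0.199, -0.002, -0.0]
contact_force: [0.2, -0.9, 0.7]
opening: 0.55
```

```bash
python3 - <<'E'
from h import *
delta([.4702,.1248,.16],95.35)
E
```

```text
tcp [0.4595 0.0451 0.2276] yaw 22.9 tilt 0.2 q7 0.16 open 0.55 t 16.5333 F [ 0.2 -0.9  0.7]
delta cm [ 4.11 -6.91  6.76] turn -72.4297816979705
```

send_rows:
  series:
    - {"delta_pos": [1.5, -2.3, 0], "turn": -7, "jaw": 0.45}
    - {"delta_pos": [2.8, -4.6, 0], "turn": -14, "jaw": 0.45}
    - {"delta_pos": [4.1, -6.9, 0], "turn": -21, "jaw": 0.45}
    - {"delta_pos": [4.1, -6.9, 1], "turn": -28, "jaw": 0.45}
    - {"delta_pos": [4.1, -6.9, 2.5], "turn": -35, "jaw": 0.45}
    - {"delta_pos": [4.1, -6.9, 4], "turn": -42, "jaw": 0.45}
    - {"delta_pos": [4.1, -6.9, 5.5], "turn": -49, "jaw": 0.45}
    - {"delta_pos": [4.1, -6.9, 6.5], "turn": -56, "jaw": 0.45}

```text
clock: 17.2
tool_pos: [0.4703, 0.1223, 0.1613]
eef_rot: [0.772, 0.636, -0.002, -0.002]
contact_force: [0.4, -0.5, 0.2]
opening: 0.55
```

send_rows:
  series:
    - {"delta_pos": [0, 0, 0], "turn": -7, "jaw": 0.45}
    - {"delta_pos": [0, 0, 0], "turn": -14, "jaw": 0.45}
    - {"delta_pos": [0, 0, 0], "turn": -16.4, "jaw": 0.45}
    - {"delta_pos": [0, 0, 0], "turn": -16.4, "jaw": 0.45}
    - {"delta_pos": [0, 0, 0], "turn": -16.4, "jaw": 0.45}
    - {"delta_pos": [0, 0, 0], "turn": -16.4, "jaw": 0.45}
    - {"delta_pos": [0, 0, 0], "turn": -16.4, "jaw": 0.45}

```text
clock: 17.78
tool_pos: [0.4719, 0.1225, 0.1638]
eef_rot: [0.676, 0.737, -0.0, -0.0]
contact_force: [-0.7, -0.5, 0.2]
opening: 0.547
```

```bash
python3 - <<'E'
from h import *
cv2.imwrite("pics/w15.png",vision.snapshot("wrist"))
delta([.4702,.1248,.0482],95.35)
E
```

```text
tcp [0.472  0.1226 0.164 ] yaw 94.9 tilt 0.03 q7 0.88 open 0.55 t 17.8333 F [-0.2 -0.5  0. ]
delta cm [ 0.24 -0.16 11.58] turn -0.43092401047761086
```

View pics/w15.png

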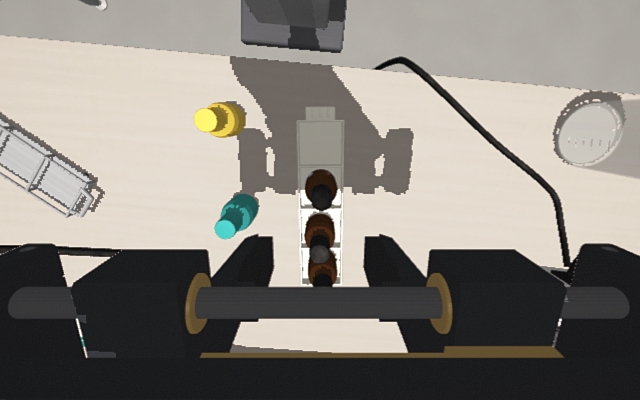

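send_rows:
  series:
    - {"delta_pos": [0.2, -0.2, 2], "turn": -0.4, "jaw": 0.45}
    - {"delta_pos": [0.2, -0.2, 4.5], "turn": -0.4, "jaw": 0.45}
    - {"delta_pos": [0.2, -0.2, 7], "turn": -0.4, "jaw": 0.45}
    - {"delta_pos": [0.2, -0.2, 9], "turn": -0.4, "jaw": 0.45}
    - {"delta_pos": [0.2, -0.2, 10.5], "turn": -0.4, "jaw": 0.45}
    - {"delta_pos": [0.2, -0.2, 11.5], "turn": -0.4, "jaw": 0.45}
    - {"delta_pos": [0.2, -0.2, 11.6], "turn": -0.4, "jaw": 0.45}
    - {"delta_pos": [0.2, -0.2, 11.6], "turn": -0.4, "jaw": 0.45}

```text
clock: 18.5
tool_pos: [0.4698, 0.1245, 0.0478]
eef_rot: [0.673, 0.739, -0.0, -0.0]
contact_force: [0.1, -0.7, -0.4]
opening: 0.549
```

send_rows:
  series:
    - {"delta_pos": [0, 0, 0], "turn": 0, "jaw": 0.6}
    - {"delta_pos": [0, 0, 0], "turn": 0, "jaw": 0.7}
    - {"delta_pos": [0, 0, 0], "turn": 0, "jaw": 0.75}
    - {"delta_pos": [0, 0, 0], "turn": 0, "jaw": 0.8}
    - {"delta_pos": [0, 0, 0], "turn": 0, "jaw": 0.9}
    - {"delta_pos": [0, 0, 0], "turn": 0, "jaw": 1}
    - {"delta_pos": [0, 0, 0], "turn": 0, "jaw": 1}
    - {"delta_pos": [0, 0, 0], "turn": 0, "jaw": 1}
  force: 12

```text
clock: 19.17
tool_pos: [0.4705, 0.1246, 0.0486]
eef_rot: [0.673, 0.739, 0.001, 0.0]
contact_force: [-0.2, -0.2, 4.5]
opening: 0.222
```

```bash
python3 look.py a16
```

```text
tcp [0.4705 0.1246 0.0486] yaw 95.4 tilt 0.07 q7 0.75 open 0.222 t 19.2667 F [-1.   0.3  5.6]
delta cm [-0.01 -0.    0.  ] turn None
```

View pics/a16s.png

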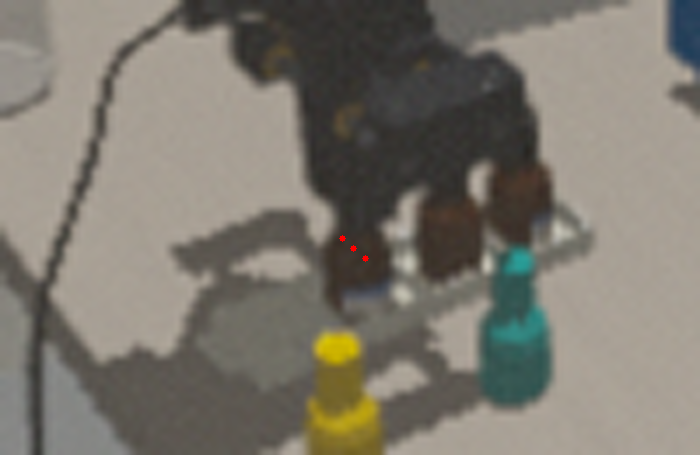

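send_rows:
  series:
    - {"delta_pos": [0, 0, -0.7], "turn": 0, "jaw": 1}
    - {"delta_pos": [0, 0, -2], "turn": 0, "jaw": 1}
    - {"delta_pos": [0, 0, -4], "turn": 0, "jaw": 1}
    - {"delta_pos": [0, 0, -6], "turn": 0, "jaw": 1}
    - {"delta_pos": [0, 0, -8], "turn": 0, "jaw": 1}
    - {"delta_pos": [0, 0, -10], "turn": 0, "jaw": 1}
    - {"delta_pos": [0, 0, -12], "turn": 0, "jaw": 1}
    - {"delta_pos": [0, 0, -12.5], "turn": 0, "jaw": 1}

```text
clock: 19.93
tool_pos: [0.471, 0.1247, 0.1757]
eef_rot: [0.673, 0.739, 0.002, 0.001]
contact_force: [0.5, 1.0, -0.6]
opening: 0.219
```

```bash
python3 - <<'E'
from h import *
delta([.4474,-.2312,.17],-33.35)
E
```

```text
tcp [0.471  0.1247 0.1757] yaw 95.3 tilt 0.21 q7 0.88 open 0.219 t 19.9333 F [ 0.5  1.  -0.6]
delta cm [-35.21  -5.66   0.52] turn 128.67759436219228
```

send_rows:
  series:
    - {"delta_pos": [-3, -0.3, 0], "turn": 6, "jaw": 1}
    - {"delta_pos": [-7, -1, 0], "turn": 12, "jaw": 1}
    - {"delta_pos": [-11, -1.7, 0], "turn": 19, "jaw": 1}
    - {"delta_pos": [-15, -2.4, 0], "turn": 26, "jaw": 1}
    - {"delta_pos": [-19, -3, 0], "turn": 33, "jaw": 1}
    - {"delta_pos": [-23, -3.7, 0], "turn": 40, "jaw": 1}
    - {"delta_pos": [-27, -4.3, 0], "turn": 47, "jaw": 1}
    - {"delta_pos": [-30, -4.8, 0], "turn": 54, "jaw": 1}

```text
clock: 20.6
tool_pos: [0.4487, -0.1826, 0.1725]
eef_rot: [0.937, 0.349, -0.001, 0.0]
contact_force: [0.9, -0.9, -1.2]
opening: 0.225
```

```bash
python3 - <<'E'
from h import *
delta([.4474,-.2312,.17],-33.35)
E
```

```text
tcp [ 0.4487 -0.1826  0.1725] yaw 40.8 tilt 0.12 q7 0.78 open 0.225 t 20.6 F [ 0.9 -0.9 -1.2]
delta cm [-3.27  3.6   0.26] turn 74.16934461989223
```

send_rows:
  series:
    - {"delta_pos": [-1, 1, 0], "turn": 7, "jaw": 1}
    - {"delta_pos": [-2, 2, 0], "turn": 14, "jaw": 1}
    - {"delta_pos": [-3, 3, 0], "turn": 21, "jaw": 1}
    - {"delta_pos": [-3.2, 3.4, 0], "turn": 28, "jaw": 1}
    - {"delta_pos": [-3.2, 3.4, 0], "turn": 35, "jaw": 1}
    - {"delta_pos": [-3.2, 3.4, 0], "turn": 42, "jaw": 1}
    - {"delta_pos": [-3.2, 3.4, 0], "turn": 49, "jaw": 1}
    - {"delta_pos": [-3.2, 3.4, 0], "turn": 56, "jaw": 1}

```text
clock: 21.27
tool_pos: [0.4479, -0.2253, 0.1724]
eef_rot: [0.991, -0.131, -0.001, -0.0]
contact_force: [1.0, 0.1, -0.4]
opening: 0.222
```

send_rows:
  series:
    - {"delta_pos": [0, 0, 0], "turn": 7, "jaw": 1}
    - {"delta_pos": [0, 0, 0], "turn": 14, "jaw": 1}
    - {"delta_pos": [0, 0, 0], "turn": 18.2, "jaw": 1}
    - {"delta_pos": [0, 0, 0], "turn": 18.2, "jaw": 1}
    - {"delta_pos": [0, 0, 0], "turn": 18.2, "jaw": 1}
    - {"delta_pos": [0, 0, 0], "turn": 18.2, "jaw": 1}
    - {"delta_pos": [0, 0, 0], "turn": 18.2, "jaw": 1}

```text
clock: 21.85
tool_pos: [0.4485, -0.2254, 0.1729]
eef_rot: [0.959, -0.282, -0.0, -0.0]
contact_force: [-0.0, 0.7, -0.1]
opening: 0.225
```

```bash
python3 - <<'E'
from h import *
delta([.4474,-.2312,.0496],-33.35)
E
```

```text
tcp [ 0.4485 -0.2254  0.1729] yaw -32.8 tilt 0.03 q7 0.0 open 0.225 t 21.85 F [-0.   0.7 -0.1]
delta cm [ 0.23  0.55 12.33] turn 0.5761999962655011
```

send_rows:
  series:
    - {"delta_pos": [0.2, 0.5, 1.5], "turn": 0.6, "jaw": 1}
    - {"delta_pos": [0.2, 0.5, 4], "turn": 0.6, "jaw": 1}
    - {"delta_pos": [0.2, 0.5, 6.5], "turn": 0.6, "jaw": 1}
    - {"delta_pos": [0.2, 0.5, 8.5], "turn": 0.6, "jaw": 1}
    - {"delta_pos": [0.2, 0.5, 9], "turn": 0.6, "jaw": 1}
    - {"delta_pos": [0.2, 0.5, 9], "turn": 0.6, "jaw": 1}
    - {"delta_pos": [0.2, 0.5, 9], "turn": 0.6, "jaw": 1}

```text
clock: 22.43
tool_pos: [0.4479, -0.231, 0.0836]
eef_rot: [0.958, -0.288, 0.0, -0.0]
contact_force: [-0.0, -0.2, -0.7]
opening: 0.22
```

```bash
python3 look.py a17;python3 - <<'E'
from h import *
delta([.4474,-.2312,.0496],-33.35)
E
```

```text
tcp [ 0.4484 -0.2312  0.0843] yaw -33.4 tilt 0.12 q7 0.03 open 0.221 t 22.5333 F [ 0.7 -0.  -0.9]
delta cm [-0.06  0.01  0.07] turn None
tcp [ 0.4484 -0.2312  0.0843] yaw -33.4 tilt 0.12 q7 0.03 open 0.221 t 22.5333 F [ 0.7 -0.  -0.9]
delta cm [-0.09  0.06  3.47] turn -0.09477707350316678
```

View pics/a17s.png

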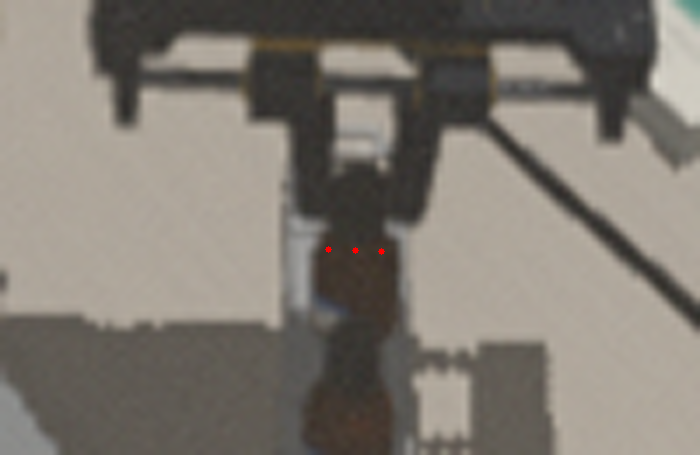

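View pics/a17w.png

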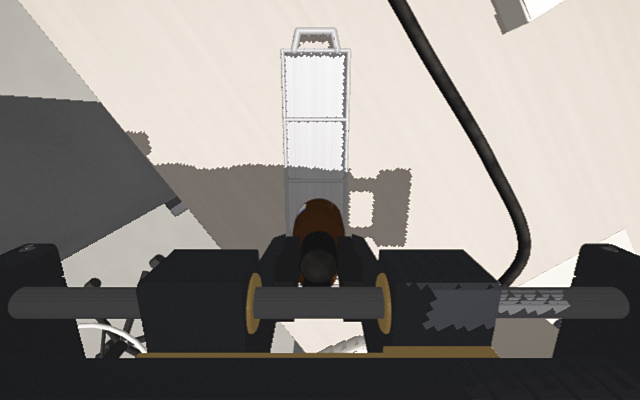

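send_rows:
  series:
    - {"delta_pos": [-0.1, -0.2, 0.5], "turn": 0, "jaw": 1}
    - {"delta_pos": [-0.1, -0.2, 1.2], "turn": 0, "jaw": 1}
    - {"delta_pos": [-0.1, -0.2, 2], "turn": 0, "jaw": 1}
    - {"delta_pos": [-0.1, -0.2, 2.7], "turn": 0, "jaw": 1}
    - {"delta_pos": [-0.1, -0.2, 3.2], "turn": 0, "jaw": 1}
    - {"delta_pos": [-0.1, -0.2, 3.4], "turn": 0, "jaw": 1}
    - {"delta_pos": [-0.1, -0.2, 3.4], "turn": 0, "jaw": 1}
    - {"delta_pos": [-0.1, -0.2, 3.4], "turn": 0, "jaw": 1}

```text
clock: 23.2
tool_pos: [0.4481, -0.2286, 0.0491]
eef_rot: [0.958, -0.288, 0.0, -0.0]
contact_force: [0.2, -0.2, 3.0]
opening: 0.225
```

```bash
python3 look.py a18
```

```text
tcp [ 0.448  -0.2286  0.0491] yaw -33.5 tilt 0.01 q7 0.04 open 0.221 t 23.3 F [-0.5 -0.4  2. ]
delta cm [ 0.01 -0.   -0.  ] turn None
```

View pics/a18w.png

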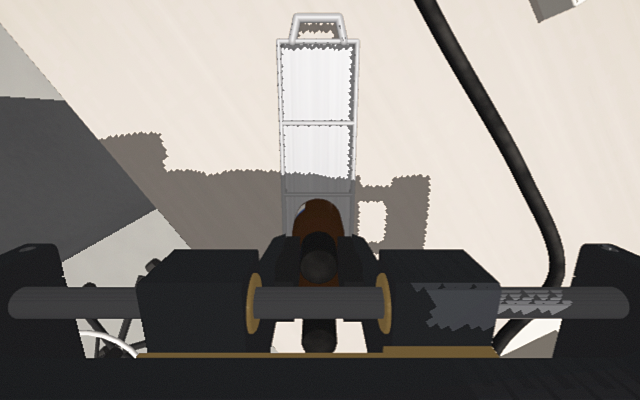

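Seated on the bay floor (about 2–3 N). Release and retreat.

send_rows:
  series:
    - {"delta_pos": [0, 0, 0], "turn": 0, "jaw": 0.7}
    - {"delta_pos": [0, 0, 0], "turn": 0, "jaw": 0.6}
    - {"delta_pos": [0, 0, 0], "turn": 0, "jaw": 0.45}
    - {"delta_pos": [0, 0, 0], "turn": 0, "jaw": 0.45}
    - {"delta_pos": [0, 0, 0], "turn": 0, "jaw": 0.45}
    - {"delta_pos": [0, 0, 0], "turn": 0, "jaw": 0.45}
    - {"delta_pos": [0, 0, 0], "turn": 0, "jaw": 0.45}

```text
clock: 23.88
tool_pos: [0.4479, -0.2285, 0.0491]
eef_rot: [0.958, -0.288, -0.0, -0.0]
contact_force: [0.2, 0.5, -0.6]
opening: 0.548
```

send_rows:
  series:
    - {"delta_pos": [0, 0, -2], "turn": 0, "jaw": 0.45}
    - {"delta_pos": [0, 0, -5], "turn": 0, "jaw": 0.45}
    - {"delta_pos": [0, 0, -8], "turn": 0, "jaw": 0.45}
    - {"delta_pos": [0, 0, -11], "turn": 0, "jaw": 0.45}
    - {"delta_pos": [0, 0, -14], "turn": 0, "jaw": 0.45}
    - {"delta_pos": [0, 0, -17], "turn": 0, "jaw": 0.45}
    - {"delta_pos": [0, 0, -18], "turn": 0, "jaw": 0.45}
    - {"delta_pos": [0, 0, -18], "turn": 0, "jaw": 0.45}

```text
clock: 24.55
tool_pos: [0.4494, -0.2293, 0.2318]
eef_rot: [0.958, -0.288, 0.003, 0.0]
contact_force: [0.4, 0.0, -0.3]
opening: 0.549
```

```bash
python3 - <<'E'
from h import *
im=vision.snapshot("wrist")
cv2.imwrite("pics/w19.png",cv2.resize(im[15:240,250:390],None,fx=2.6,fy=2.6,interpolation=2))
delta([.5198,.1275,.16],95.35)
E
```

```text
tcp [ 0.4485 -0.2287  0.2301] yaw -33.4 tilt 0.15 q7 -0.02 open 0.551 t 24.6 F [-0.1  0.4 -0.3]
delta cm [-13.7  -33.65   7.  ] turn -128.790363200811
```

View pics/w19.png

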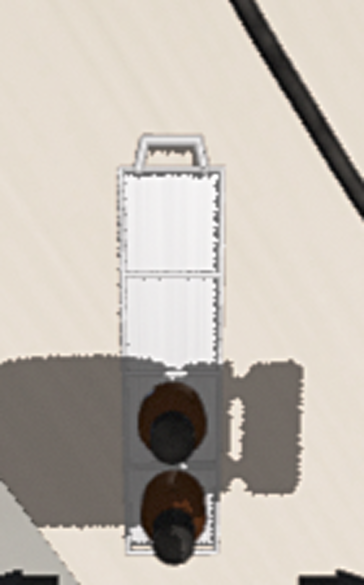

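send_rows:
  series:
    - {"delta_pos": [-1.5, -3.5, 0], "turn": -7, "jaw": 0.45}
    - {"delta_pos": [-3, -7.2, 0], "turn": -14, "jaw": 0.45}
    - {"delta_pos": [-4.5, -11, 0], "turn": -21, "jaw": 0.45}
    - {"delta_pos": [-6, -14.7, 0], "turn": -28, "jaw": 0.45}
    - {"delta_pos": [-7.5, -18.5, 0], "turn": -35, "jaw": 0.45}
    - {"delta_pos": [-9, -22, 0], "turn": -42, "jaw": 0.45}
    - {"delta_pos": [-10.5, -25.7, 0], "turn": -49, "jaw": 0.45}
    - {"delta_pos": [-12, -29.4, 0], "turn": -56, "jaw": 0.45}

```text
clock: 25.27
tool_pos: [0.5087, 0.0847, 0.2275]
eef_rot: [0.98, 0.199, -0.002, -0.0]
contact_force: [1.0, -0.9, -0.1]
opening: 0.552
```

```bash
python3 - <<'E'
from h import *
delta([.5215,.1275,.16],95.35)
E
```

```text
tcp [0.5087 0.0847 0.2275] yaw 22.9 tilt 0.2 q7 0.12 open 0.552 t 25.2667 F [ 1.  -0.9 -0.1]
delta cm [ 2.87 -3.43  6.74] turn -72.4448910723815
```

send_rows:
  series:
    - {"delta_pos": [1, -1.2, 0], "turn": -7, "jaw": 0.45}
    - {"delta_pos": [2, -2.4, 0], "turn": -14, "jaw": 0.45}
    - {"delta_pos": [2.9, -3.5, 0], "turn": -21, "jaw": 0.45}
    - {"delta_pos": [2.9, -3.5, 1], "turn": -28, "jaw": 0.45}
    - {"delta_pos": [2.9, -3.5, 2.5], "turn": -35, "jaw": 0.45}
    - {"delta_pos": [2.9, -3.5, 4], "turn": -42, "jaw": 0.45}
    - {"delta_pos": [2.9, -3.5, 5.5], "turn": -49, "jaw": 0.45}
    - {"delta_pos": [2.9, -3.5, 6.8], "turn": -56, "jaw": 0.45}

```text
clock: 25.93
tool_pos: [0.5216, 0.1262, 0.1585]
eef_rot: [0.772, 0.636, -0.002, -0.001]
contact_force: [0.4, 0.5, -0.8]
opening: 0.548
```

send_rows:
  series:
    - {"delta_pos": [0, 0, 0], "turn": -7, "jaw": 0.45}
    - {"delta_pos": [0, 0, 0], "turn": -14, "jaw": 0.45}
    - {"delta_pos": [0, 0, 0], "turn": -16.8, "jaw": 0.45}
    - {"delta_pos": [0, 0, 0], "turn": -16.8, "jaw": 0.45}
    - {"delta_pos": [0, 0, 0], "turn": -16.8, "jaw": 0.45}
    - {"delta_pos": [0, 0, 0], "turn": -16.8, "jaw": 0.45}
    - {"delta_pos": [0, 0, 0], "turn": -16.8, "jaw": 0.45}

```text
clock: 26.52
tool_pos: [0.5229, 0.1264, 0.1608]
eef_rot: [0.674, 0.739, -0.0, -0.0]
contact_force: [-0.3, 0.8, 1.3]
opening: 0.55
```

```bash
python3 - <<'E'
from h import *
cv2.imwrite("pics/w20.png",vision.snapshot("wrist"))
delta([.5215,.1275,.05],95.35)
E
```

```text
tcp [0.523  0.1264 0.1609] yaw 95.3 tilt 0.02 q7 0.95 open 0.553 t 26.5667 F [ 0.2 -0.5  0.8]
delta cm [ 0.12 -0.14 11.09] turn -0.03389778127149157
```

View pics/w20.png

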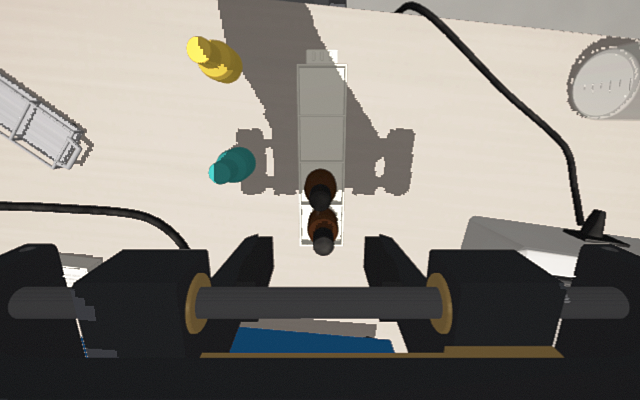

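send_rows:
  series:
    - {"delta_pos": [0.1, 0, 2], "turn": 0, "jaw": 0.45}
    - {"delta_pos": [0.1, 0, 4.5], "turn": 0, "jaw": 0.45}
    - {"delta_pos": [0.1, 0, 7], "turn": 0, "jaw": 0.45}
    - {"delta_pos": [0.1, 0, 9], "turn": 0, "jaw": 0.45}
    - {"delta_pos": [0.1, 0, 10.5], "turn": 0, "jaw": 0.45}
    - {"delta_pos": [0.1, 0, 11.1], "turn": 0, "jaw": 0.45}
    - {"delta_pos": [0.1, 0, 11.1], "turn": 0, "jaw": 0.45}
    - {"delta_pos": [0.1, 0, 11.1], "turn": 0, "jaw": 0.45}

```text
clock: 27.23
tool_pos: [0.5233, 0.1276, 0.0505]
eef_rot: [0.673, 0.739, 0.0, 0.0]
contact_force: [0.7, -0.6, -0.1]
opening: 0.549
```

send_rows:
  series:
    - {"delta_pos": [0, 0, 0], "turn": 0, "jaw": 0.6}
    - {"delta_pos": [0, 0, 0], "turn": 0, "jaw": 0.7}
    - {"delta_pos": [0, 0, 0], "turn": 0, "jaw": 0.75}
    - {"delta_pos": [0, 0, 0], "turn": 0, "jaw": 0.8}
    - {"delta_pos": [0, 0, 0], "turn": 0, "jaw": 0.9}
    - {"delta_pos": [0, 0, 0], "turn": 0, "jaw": 1}
    - {"delta_pos": [0, 0, 0], "turn": 0, "jaw": 1}
    - {"delta_pos": [0, 0, 0], "turn": 0, "jaw": 1}
  force: 12

```text
clock: 27.9
tool_pos: [0.5235, 0.1276, 0.0506]
eef_rot: [0.673, 0.739, 0.0, 0.0]
contact_force: [0.1, 0.5, 5.9]
opening: 0.22
```

```bash
python3 look.py a21
```

```text
tcp [0.5235 0.1276 0.0506] yaw 95.4 tilt 0.06 q7 0.85 open 0.219 t 28.0 F [-0.1 -0.5  4.8]
delta cm [-0.  0. -0.] turn None
```

View pics/a21w.png

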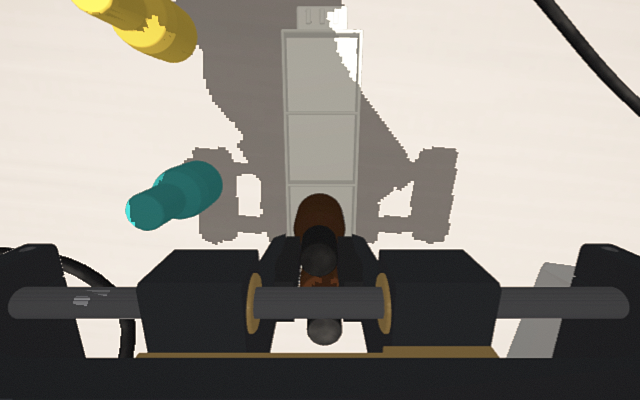

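send_rows:
  series:
    - {"delta_pos": [0, 0, -0.7], "turn": 0, "jaw": 1}
    - {"delta_pos": [0, 0, -2], "turn": 0, "jaw": 1}
    - {"delta_pos": [0, 0, -4], "turn": 0, "jaw": 1}
    - {"delta_pos": [0, 0, -6], "turn": 0, "jaw": 1}
    - {"delta_pos": [0, 0, -8], "turn": 0, "jaw": 1}
    - {"delta_pos": [0, 0, -10], "turn": 0, "jaw": 1}
    - {"delta_pos": [0, 0, -12], "turn": 0, "jaw": 1}
    - {"delta_pos": [0, 0, -12.5], "turn": 0, "jaw": 1}

```text
clock: 28.67
tool_pos: [0.5243, 0.1277, 0.1779]
eef_rot: [0.673, 0.739, 0.002, 0.001]
contact_force: [0.6, 0.4, -0.3]
opening: 0.222
```

```bash
python3 - <<'E'
from h import *
delta([.4726,-.1928,.17],-33.35)
E
```

```text
tcp [0.5243 0.1277 0.1779] yaw 95.3 tilt 0.23 q7 0.96 open 0.222 t 28.6667 F [ 0.6  0.4 -0.3]
delta cm [-31.44  -8.13   0.73] turn 128.68140211065582
```

send_rows:
  series:
    - {"delta_pos": [-3, -0.8, 0], "turn": 6, "jaw": 1}
    - {"delta_pos": [-7, -1.8, 0], "turn": 12, "jaw": 1}
    - {"delta_pos": [-11, -2.8, 0], "turn": 19, "jaw": 1}
    - {"delta_pos": [-15, -3.9, 0], "turn": 26, "jaw": 1}
    - {"delta_pos": [-19, -4.9, 0], "turn": 33, "jaw": 1}
    - {"delta_pos": [-23, -5.9, 0], "turn": 40, "jaw": 1}
    - {"delta_pos": [-27, -6.9, 0], "turn": 47, "jaw": 1}
    - {"delta_pos": [-30, -7.7, 0], "turn": 54, "jaw": 1}

```text
clock: 29.33
tool_pos: [0.4725, -0.1824, 0.1745]
eef_rot: [0.937, 0.349, -0.001, 0.0]
contact_force: [0.1, 0.4, -1.2]
opening: 0.219
```

```bash
python3 - <<'E'
from h import *
delta([.4726,-.1928,.17],-33.35)
E
```

```text
tcp [ 0.4725 -0.1824  0.1745] yaw 40.8 tilt 0.14 q7 0.8 open 0.219 t 29.3333 F [ 0.1  0.4 -1.2]
delta cm [-0.67  0.79  0.45] turn 74.16595055223415
```

send_rows:
  series:
    - {"delta_pos": [-0.3, 0.5, 0], "turn": 7, "jaw": 1}
    - {"delta_pos": [-0.7, 1, 0], "turn": 14, "jaw": 1}
    - {"delta_pos": [-0.9, 1.1, 0], "turn": 21, "jaw": 1}
    - {"delta_pos": [-0.9, 1.1, 0], "turn": 28, "jaw": 1}
    - {"delta_pos": [-0.9, 1.1, 0], "turn": 35, "jaw": 1}
    - {"delta_pos": [-0.9, 1.1, 0], "turn": 42, "jaw": 1}
    - {"delta_pos": [-0.9, 1.1, 0], "turn": 49, "jaw": 1}
    - {"delta_pos": [-0.9, 1.1, 0], "turn": 56, "jaw": 1}

```text
clock: 30.0
tool_pos: [0.4742, -0.1925, 0.1744]
eef_rot: [0.991, -0.13, -0.001, -0.0]
contact_force: [0.5, 0.9, -0.5]
opening: 0.225
```

send_rows:
  series:
    - {"delta_pos": [0, 0, 0], "turn": 7, "jaw": 1}
    - {"delta_pos": [0, 0, 0], "turn": 14, "jaw": 1}
    - {"delta_pos": [0, 0, 0], "turn": 18.7, "jaw": 1}
    - {"delta_pos": [0, 0, 0], "turn": 18.7, "jaw": 1}
    - {"delta_pos": [0, 0, 0], "turn": 18.7, "jaw": 1}
    - {"delta_pos": [0, 0, 0], "turn": 18.7, "jaw": 1}
    - {"delta_pos": [0, 0, 0], "turn": 18.7, "jaw": 1}

```text
clock: 30.58
tool_pos: [0.4748, -0.1927, 0.1749]
eef_rot: [0.958, -0.286, -0.0, -0.0]
contact_force: [-0.7, -0.5, -0.5]
opening: 0.218
```

```bash
python3 - <<'E'
from h import *
delta([.4726,-.1928,.0516],-33.35)
E
```

```text
tcp [ 0.4748 -0.1927  0.1749] yaw -33.3 tilt 0.03 q7 -0.06 open 0.218 t 30.5833 F [-0.7 -0.5 -0.5]
delta cm [-0.17  0.13 12.33] turn 0.08599677178420961
```

send_rows:
  series:
    - {"delta_pos": [-0.2, 0.1, 1.5], "turn": 0, "jaw": 1}
    - {"delta_pos": [-0.2, 0.1, 4], "turn": 0, "jaw": 1}
    - {"delta_pos": [-0.2, 0.1, 6.5], "turn": 0, "jaw": 1}
    - {"delta_pos": [-0.2, 0.1, 8.5], "turn": 0, "jaw": 1}
    - {"delta_pos": [-0.2, 0.1, 9], "turn": 0, "jaw": 1}
    - {"delta_pos": [-0.2, 0.1, 9], "turn": 0, "jaw": 1}
    - {"delta_pos": [-0.2, 0.1, 9], "turn": 0, "jaw": 1}

```text
clock: 31.17
tool_pos: [0.473, -0.1927, 0.0856]
eef_rot: [0.958, -0.287, 0.0, -0.0]
contact_force: [-0.2, 0.0, -0.8]
opening: 0.224
```

```bash
python3 look.py a22;python3 - <<'E'
from h import *
delta([.4726,-.1928,.0516],-33.35)
E
```

```text
tcp [ 0.4735 -0.1928  0.0863] yaw -33.3 tilt 0.12 q7 -0.02 open 0.221 t 31.2667 F [-0.1  0.3 -1.2]
delta cm [-0.05  0.02  0.07] turn None
tcp [ 0.4735 -0.1928  0.0863] yaw -33.3 tilt 0.12 q7 -0.02 open 0.221 t 31.2667 F [-0.1  0.3 -1.2]
delta cm [-0.09  0.05  3.47] turn 0.004559177792827995
```

View pics/a22w.png

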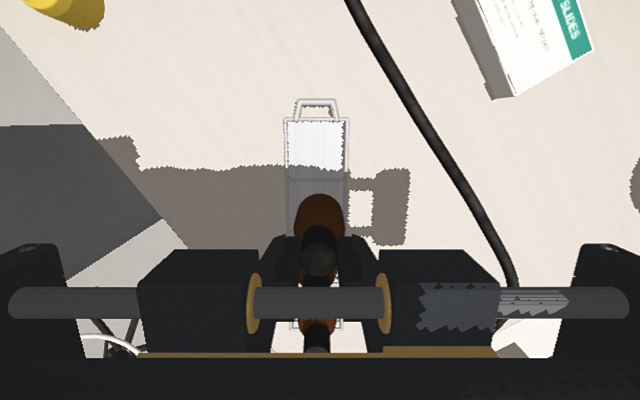

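Aligned; lower and release.

send_rows:
  series:
    - {"delta_pos": [-0.1, 0, 0.5], "turn": 0, "jaw": 1}
    - {"delta_pos": [-0.1, 0, 1.2], "turn": 0, "jaw": 1}
    - {"delta_pos": [-0.1, 0, 2], "turn": 0, "jaw": 1}
    - {"delta_pos": [-0.1, 0, 2.7], "turn": 0, "jaw": 1}
    - {"delta_pos": [-0.1, 0, 3.2], "turn": 0, "jaw": 1}
    - {"delta_pos": [-0.1, 0, 3.4], "turn": 0, "jaw": 1}
    - {"delta_pos": [-0.1, 0, 3.4], "turn": 0, "jaw": 1}
    - {"delta_pos": [-0.1, 0, 3.4], "turn": 0, "jaw": 1}

```text
clock: 31.93
tool_pos: [0.4722, -0.1921, 0.0512]
eef_rot: [0.958, -0.287, 0.0, -0.0]
contact_force: [0.9, 0.3, 3.8]
opening: 0.223
```

```bash
python3 look.py a23
```

```text
tcp [ 0.4722 -0.192   0.0512] yaw -33.4 tilt 0.03 q7 -0.01 open 0.222 t 32.0333 F [ 0.4 -0.1  3.5]
delta cm [ 0.  0. -0.] turn None
```

View pics/a23s.png

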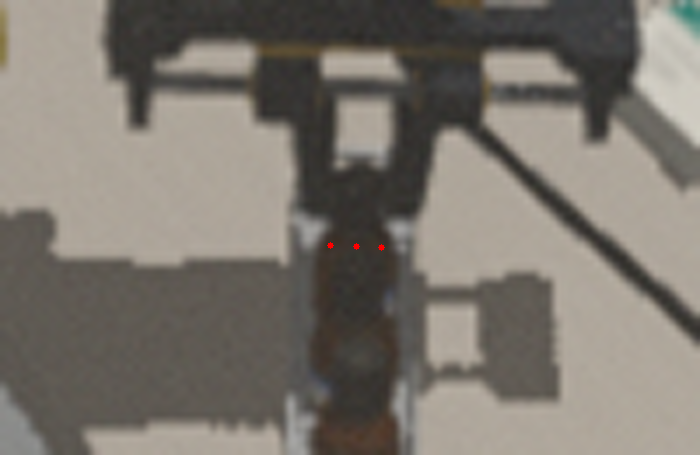

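send_rows:
  series:
    - {"delta_pos": [0, 0, 0], "turn": 0, "jaw": 0.7}
    - {"delta_pos": [0, 0, 0], "turn": 0, "jaw": 0.6}
    - {"delta_pos": [0, 0, 0], "turn": 0, "jaw": 0.45}
    - {"delta_pos": [0, 0, 0], "turn": 0, "jaw": 0.45}
    - {"delta_pos": [0, 0, 0], "turn": 0, "jaw": 0.45}
    - {"delta_pos": [0, 0, 0], "turn": 0, "jaw": 0.45}
    - {"delta_pos": [0, 0, 0], "turn": 0, "jaw": 0.45}

```text
clock: 32.62
tool_pos: [0.4719, -0.1919, 0.0511]
eef_rot: [0.958, -0.287, -0.0, -0.0]
contact_force: [0.7, -0.3, 0.8]
opening: 0.548
```

send_rows:
  series:
    - {"delta_pos": [0, 0, -2], "turn": 0, "jaw": 0.45}
    - {"delta_pos": [0, 0, -5], "turn": 0, "jaw": 0.45}
    - {"delta_pos": [0, 0, -8], "turn": 0, "jaw": 0.45}
    - {"delta_pos": [0, 0, -11], "turn": 0, "jaw": 0.45}
    - {"delta_pos": [0, 0, -14], "turn": 0, "jaw": 0.45}
    - {"delta_pos": [0, 0, -17], "turn": 0, "jaw": 0.45}
    - {"delta_pos": [0, 0, -18], "turn": 0, "jaw": 0.45}
    - {"delta_pos": [0, 0, -18], "turn": 0, "jaw": 0.45}

```text
clock: 33.28
tool_pos: [0.4735, -0.1926, 0.2339]
eef_rot: [0.958, -0.287, 0.003, 0.0]
contact_force: [1.3, 0.0, -0.0]
opening: 0.551
```

```bash
python3 - <<'E'
from h import *
im=vision.snapshot("wrist")
cv2.imwrite("pics/w24.png",cv2.resize(im[15:240,250:390],None,fx=2.6,fy=2.6,interpolation=2))
delta([.5665,.1355,.16],95.35)
E
```

```text
tcp [ 0.4725 -0.192   0.2321] yaw -33.3 tilt 0.15 q7 -0.08 open 0.549 t 33.3333 F [ 0.1 -0.1 -0.6]
delta cm [-10.16 -32.52   7.22] turn -128.69216209432108
```

View pics/w24.png

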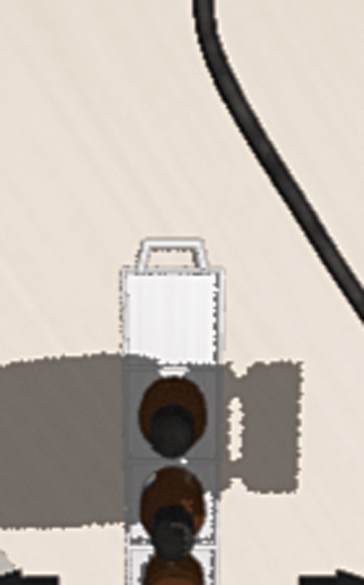

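Third bottle stands in the third bay. Now the last one.

send_rows:
  series:
    - {"delta_pos": [-1.1, -3.5, 0], "turn": -7, "jaw": 0.45}
    - {"delta_pos": [-2.2, -7.2, 0], "turn": -14, "jaw": 0.45}
    - {"delta_pos": [-3.4, -11, 0], "turn": -21, "jaw": 0.45}
    - {"delta_pos": [-4.5, -14.7, 0], "turn": -28, "jaw": 0.45}
    - {"delta_pos": [-5.7, -18.5, 0], "turn": -35, "jaw": 0.45}
    - {"delta_pos": [-6.9, -22, 0], "turn": -42, "jaw": 0.45}
    - {"delta_pos": [-8, -25.7, 0], "turn": -49, "jaw": 0.45}
    - {"delta_pos": [-9.2, -29.4, 0], "turn": -56, "jaw": 0.45}

```text
clock: 34.0
tool_pos: [0.5558, 0.1059, 0.2293]
eef_rot: [0.98, 0.199, -0.002, -0.0]
contact_force: [1.1, 0.8, -0.2]
opening: 0.547
```

```bash
python3 - <<'E'
from h import *
delta([.5665,.1355,.16],95.35)
E
```

```text
tcp [0.5558 0.1059 0.2293] yaw 23.0 tilt 0.2 q7 0.12 open 0.547 t 34.0 F [ 1.1  0.8 -0.2]
delta cm [ 2.17 -2.3   6.92] turn -72.3551760981955
```

send_rows:
  series:
    - {"delta_pos": [1, -1.2, 0], "turn": -7, "jaw": 0.45}
    - {"delta_pos": [2.2, -2.3, 0], "turn": -14, "jaw": 0.45}
    - {"delta_pos": [2.2, -2.3, 0], "turn": -21, "jaw": 0.45}
    - {"delta_pos": [2.2, -2.3, 1], "turn": -28, "jaw": 0.45}
    - {"delta_pos": [2.2, -2.3, 2.5], "turn": -35, "jaw": 0.45}
    - {"delta_pos": [2.2, -2.3, 4], "turn": -42, "jaw": 0.45}
    - {"delta_pos": [2.2, -2.3, 5.5], "turn": -49, "jaw": 0.45}
    - {"delta_pos": [2.2, -2.3, 7], "turn": -56, "jaw": 0.45}

```text
clock: 34.67
tool_pos: [0.5667, 0.1339, 0.1586]
eef_rot: [0.772, 0.636, -0.001, -0.001]
contact_force: [-0.9, 0.4, -0.2]
opening: 0.551
```

send_rows:
  series:
    - {"delta_pos": [0, 0, 0], "turn": -7, "jaw": 0.45}
    - {"delta_pos": [0, 0, 0], "turn": -14, "jaw": 0.45}
    - {"delta_pos": [0, 0, 0], "turn": -16.8, "jaw": 0.45}
    - {"delta_pos": [0, 0, 0], "turn": -16.8, "jaw": 0.45}
    - {"delta_pos": [0, 0, 0], "turn": -16.8, "jaw": 0.45}
    - {"delta_pos": [0, 0, 0], "turn": -16.8, "jaw": 0.45}
    - {"delta_pos": [0, 0, 0], "turn": -16.8, "jaw": 0.45}

```text
clock: 35.25
tool_pos: [0.5678, 0.134, 0.1607]
eef_rot: [0.673, 0.74, -0.0, -0.0]
contact_force: [-0.2, 0.8, 0.8]
opening: 0.547
```

```bash
python3 - <<'E'
from h import *
cv2.imwrite("pics/w25.png",vision.snapshot("wrist"))
delta([.5665,.1355,.0505],95.35)
E
```

```text
tcp [0.5679 0.134  0.1609] yaw 95.4 tilt 0.03 q7 1.02 open 0.549 t 35.3 F [1.  0.  1.1]
delta cm [ 0.16 -0.12 11.04] turn 0.06964695197206083
```

View pics/w25.png

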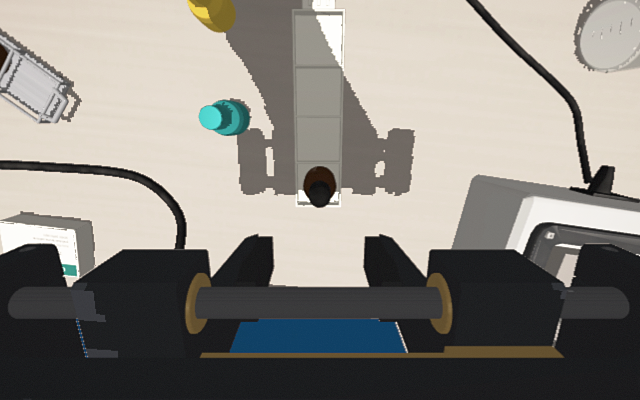

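send_rows:
  series:
    - {"delta_pos": [0, -0.3, 2], "turn": 0, "jaw": 0.45}
    - {"delta_pos": [0, -0.3, 4.5], "turn": 0, "jaw": 0.45}
    - {"delta_pos": [0, -0.3, 7], "turn": 0, "jaw": 0.45}
    - {"delta_pos": [0, -0.3, 9], "turn": 0, "jaw": 0.45}
    - {"delta_pos": [0, -0.3, 10.5], "turn": 0, "jaw": 0.45}
    - {"delta_pos": [0, -0.3, 11], "turn": 0, "jaw": 0.45}
    - {"delta_pos": [0, -0.3, 11], "turn": 0, "jaw": 0.45}
    - {"delta_pos": [0, -0.3, 11], "turn": 0, "jaw": 0.45}

```text
clock: 35.97
tool_pos: [0.5655, 0.134, 0.0516]
eef_rot: [0.673, 0.74, 0.0, 0.0]
contact_force: [-0.2, -0.2, 0.6]
opening: 0.55
```

send_rows:
  series:
    - {"delta_pos": [0, 0, 0], "turn": 0, "jaw": 0.6}
    - {"delta_pos": [0, 0, 0], "turn": 0, "jaw": 0.7}
    - {"delta_pos": [0, 0, 0], "turn": 0, "jaw": 0.75}
    - {"delta_pos": [0, 0, 0], "turn": 0, "jaw": 0.8}
    - {"delta_pos": [0, 0, 0], "turn": 0, "jaw": 0.9}
    - {"delta_pos": [0, 0, 0], "turn": 0, "jaw": 1}
    - {"delta_pos": [0, 0, 0], "turn": 0, "jaw": 1}
    - {"delta_pos": [0, 0, 0], "turn": 0, "jaw": 1}
  force: 12

```text
clock: 36.63
tool_pos: [0.5655, 0.134, 0.0516]
eef_rot: [0.673, 0.74, 0.001, 0.0]
contact_force: [0.7, 0.8, 4.6]
opening: 0.221
```

```bash
python3 look.py a26
```

```text
tcp [0.5655 0.134  0.0516] yaw 95.5 tilt 0.06 q7 0.94 open 0.217 t 36.7333 F [0.3 0.9 6.4]
delta cm [ 0. -0. -0.] turn None
```

View pics/a26w.png

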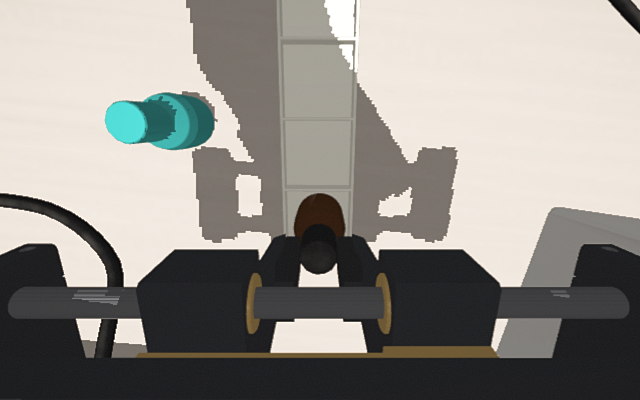

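send_rows:
  series:
    - {"delta_pos": [0, 0, -0.7], "turn": 0, "jaw": 1}
    - {"delta_pos": [0, 0, -2], "turn": 0, "jaw": 1}
    - {"delta_pos": [0, 0, -4], "turn": 0, "jaw": 1}
    - {"delta_pos": [0, 0, -6], "turn": 0, "jaw": 1}
    - {"delta_pos": [0, 0, -8], "turn": 0, "jaw": 1}
    - {"delta_pos": [0, 0, -10], "turn": 0, "jaw": 1}
    - {"delta_pos": [0, 0, -12], "turn": 0, "jaw": 1}
    - {"delta_pos": [0, 0, -12.5], "turn": 0, "jaw": 1}

```text
clock: 37.4
tool_pos: [0.5664, 0.134, 0.179]
eef_rot: [0.673, 0.74, 0.002, 0.001]
contact_force: [0.3, 0.0, -0.7]
opening: 0.219
```

```bash
python3 - <<'E'
from h import *
delta([.4979,-.1544,.17],-33.35)
E
```

```text
tcp [0.5664 0.134  0.179 ] yaw 95.4 tilt 0.24 q7 1.02 open 0.219 t 37.4 F [ 0.3  0.  -0.7]
delta cm [-28.06  -9.55   0.84] turn 128.78026152245798
```

send_rows:
  series:
    - {"delta_pos": [-3, -1, 0], "turn": 6, "jaw": 1}
    - {"delta_pos": [-7, -2.4, 0], "turn": 12, "jaw": 1}
    - {"delta_pos": [-11, -3.7, 0], "turn": 19, "jaw": 1}
    - {"delta_pos": [-15, -5, 0], "turn": 26, "jaw": 1}
    - {"delta_pos": [-19, -6.4, 0], "turn": 33, "jaw": 1}
    - {"delta_pos": [-22, -7.5, 0], "turn": 40, "jaw": 1}
    - {"delta_pos": [-25, -8.5, 0], "turn": 47, "jaw": 1}
    - {"delta_pos": [-27, -9.2, 0], "turn": 54, "jaw": 1}

```text
clock: 38.07
tool_pos: [0.4969, -0.1479, 0.1754]
eef_rot: [0.937, 0.349, -0.001, 0.0]
contact_force: [0.1, 0.4, -0.4]
opening: 0.219
```

```bash
python3 - <<'E'
from h import *
delta([.4979,-.1544,.17],-33.35)
E
```

```text
tcp [ 0.4969 -0.1479  0.1754] yaw 40.9 tilt 0.17 q7 0.76 open 0.219 t 38.0667 F [ 0.1  0.4 -0.4]
delta cm [-0.35  0.55  0.54] turn 74.20604857391082
```

send_rows:
  series:
    - {"delta_pos": [-0.3, 0.5, 0], "turn": 7, "jaw": 1}
    - {"delta_pos": [-0.6, 0.7, 0], "turn": 14, "jaw": 1}
    - {"delta_pos": [-0.6, 0.7, 0], "turn": 21, "jaw": 1}
    - {"delta_pos": [-0.6, 0.7, 0], "turn": 28, "jaw": 1}
    - {"delta_pos": [-0.6, 0.7, 0], "turn": 35, "jaw": 1}
    - {"delta_pos": [-0.6, 0.7, 0], "turn": 42, "jaw": 1}
    - {"delta_pos": [-0.6, 0.7, 0], "turn": 49, "jaw": 1}
    - {"delta_pos": [-0.6, 0.7, 0], "turn": 56, "jaw": 1}

```text
clock: 38.73
tool_pos: [0.4986, -0.153, 0.1754]
eef_rot: [0.992, -0.13, -0.001, 0.0]
contact_force: [0.1, -0.7, -0.4]
opening: 0.22
```

send_rows:
  series:
    - {"delta_pos": [0, 0, 0], "turn": 7, "jaw": 1}
    - {"delta_pos": [0, 0, 0], "turn": 14, "jaw": 1}
    - {"delta_pos": [0, 0, 0], "turn": 18.7, "jaw": 1}
    - {"delta_pos": [0, 0, 0], "turn": 18.7, "jaw": 1}
    - {"delta_pos": [0, 0, 0], "turn": 18.7, "jaw": 1}
    - {"delta_pos": [0, 0, 0], "turn": 18.7, "jaw": 1}
    - {"delta_pos": [0, 0, 0], "turn": 18.7, "jaw": 1}

```text
clock: 39.32
tool_pos: [0.4991, -0.1531, 0.176]
eef_rot: [0.958, -0.285, -0.0, -0.0]
contact_force: [0.0, 0.7, -0.1]
opening: 0.223
```

```bash
python3 - <<'E'
from h import *
delta([.4979,-.1544,.0526],-33.35)
E
```

```text
tcp [ 0.4991 -0.1531  0.176 ] yaw -33.2 tilt 0.03 q7 -0.11 open 0.223 t 39.3167 F [ 0.   0.7 -0.1]
delta cm [-0.02  0.18 12.34] turn 0.17793657150059516
```

send_rows:
  series:
    - {"delta_pos": [0, 0.2, 1.5], "turn": 0.2, "jaw": 1}
    - {"delta_pos": [0, 0.2, 4], "turn": 0.2, "jaw": 1}
    - {"delta_pos": [0, 0.2, 6.5], "turn": 0.2, "jaw": 1}
    - {"delta_pos": [0, 0.2, 8.5], "turn": 0.2, "jaw": 1}
    - {"delta_pos": [0, 0.2, 9], "turn": 0.2, "jaw": 1}
    - {"delta_pos": [0, 0.2, 9], "turn": 0.2, "jaw": 1}
    - {"delta_pos": [0, 0.2, 9], "turn": 0.2, "jaw": 1}

```text
clock: 39.9
tool_pos: [0.4985, -0.155, 0.0867]
eef_rot: [0.958, -0.288, 0.0, -0.0]
contact_force: [0.3, 1.1, 0.1]
opening: 0.224
```

```bash
python3 look.py a27;python3 - <<'E'
from h import *
delta([.4979,-.1544,.0526],-33.35)
E
```

```text
tcp [ 0.4991 -0.1551  0.0874] yaw -33.4 tilt 0.13 q7 -0.06 open 0.226 t 40.0 F [-0.2 -0.4 -0.8]
delta cm [-0.06  0.02  0.07] turn None
tcp [ 0.4991 -0.1551  0.0874] yaw -33.4 tilt 0.13 q7 -0.06 open 0.226 t 40.0 F [-0.2 -0.4 -0.8]
delta cm [-0.15  0.01  3.47] turn -0.09500735921761816
```

View pics/a27w.png

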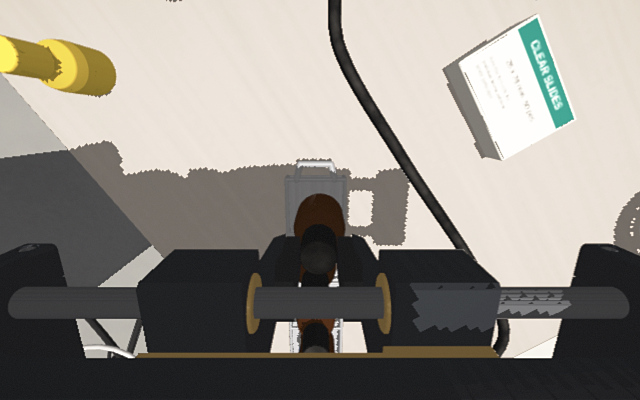

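send_rows:
  series:
    - {"delta_pos": [-0.1, 0, 0.5], "turn": 0, "jaw": 1}
    - {"delta_pos": [-0.1, 0, 1.2], "turn": 0, "jaw": 1}
    - {"delta_pos": [-0.1, 0, 2], "turn": 0, "jaw": 1}
    - {"delta_pos": [-0.1, 0, 2.7], "turn": 0, "jaw": 1}
    - {"delta_pos": [-0.1, 0, 3.2], "turn": 0, "jaw": 1}
    - {"delta_pos": [-0.1, 0, 3.4], "turn": 0, "jaw": 1}
    - {"delta_pos": [-0.1, 0, 3.4], "turn": 0, "jaw": 1}
    - {"delta_pos": [-0.1, 0, 3.4], "turn": 0, "jaw": 1}

```text
clock: 40.67
tool_pos: [0.4977, -0.1545, 0.0521]
eef_rot: [0.958, -0.288, 0.0, 0.0]
contact_force: [0.1, 0.7, 2.9]
opening: 0.222
```

```bash
python3 look.py a28
```

```text
tcp [ 0.4977 -0.1545  0.0521] yaw -33.5 tilt 0.04 q7 -0.05 open 0.219 t 40.7667 F [ 0.3 -1.3  2.8]
delta cm [0. 0. 0.] turn None
```

View pics/a28w.png

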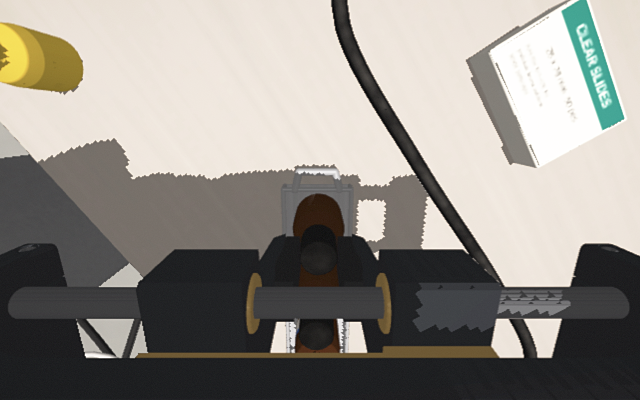

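send_rows:
  series:
    - {"delta_pos": [0, 0, 0], "turn": 0, "jaw": 0.7}
    - {"delta_pos": [0, 0, 0], "turn": 0, "jaw": 0.6}
    - {"delta_pos": [0, 0, 0], "turn": 0, "jaw": 0.45}
    - {"delta_pos": [0, 0, 0], "turn": 0, "jaw": 0.45}
    - {"delta_pos": [0, 0, 0], "turn": 0, "jaw": 0.45}
    - {"delta_pos": [0, 0, 0], "turn": 0, "jaw": 0.45}
    - {"delta_pos": [0, 0, 0], "turn": 0, "jaw": 0.45}

```text
clock: 41.35
tool_pos: [0.4974, -0.1541, 0.0521]
eef_rot: [0.958, -0.288, -0.0, -0.0]
contact_force: [-0.6, 0.2, -1.0]
opening: 0.549
```

send_rows:
  series:
    - {"delta_pos": [0, 0, -2], "turn": 0, "jaw": 0.45}
    - {"delta_pos": [0, 0, -5], "turn": 0, "jaw": 0.45}
    - {"delta_pos": [0, 0, -8], "turn": 0, "jaw": 0.45}
    - {"delta_pos": [0, 0, -11], "turn": 0, "jaw": 0.45}
    - {"delta_pos": [0, 0, -14], "turn": 0, "jaw": 0.45}
    - {"delta_pos": [0, 0, -17], "turn": 0, "jaw": 0.45}
    - {"delta_pos": [0, 0, -20], "turn": 0, "jaw": 0.45}
    - {"delta_pos": [0, 0, -20], "turn": 0, "jaw": 0.45}

```text
clock: 42.02
tool_pos: [0.5003, -0.1555, 0.2574]
eef_rot: [0.958, -0.288, 0.005, -0.0]
contact_force: [0.1, -0.4, -0.1]
opening: 0.553
```

send_rows:
  series:
    - {"delta_pos": [0, 1.5, 0], "turn": 0, "jaw": 0.45}
    - {"delta_pos": [0, 3, 0], "turn": 0, "jaw": 0.45}
    - {"delta_pos": [0, 4.5, 0], "turn": 0, "jaw": 0.45}
    - {"delta_pos": [0, 6, 0], "turn": 0, "jaw": 0.45}
    - {"delta_pos": [0, 6, 0], "turn": 0, "jaw": 0.45}
    - {"delta_pos": [0, 6, 0], "turn": 0, "jaw": 0.45}
    - {"delta_pos": [0, 6, 0], "turn": 0, "jaw": 0.45}

```text
clock: 42.6
tool_pos: [0.4648, -0.2032, 0.2518]
eef_rot: [0.958, -0.287, -0.0, -0.0]
contact_force: [0.1, -0.2, -0.0]
opening: 0.551
```

```bash
python3 - <<'E'
from h import *
im=vision.snapshot("wrist")
cv2.imwrite("pics/w29.png",cv2.resize(im[15:240,250:390],None,fx=2.6,fy=2.6,interpolation=2))
im=vision.snapshot("side");cv2.imwrite("pics/s29.png",cv2.resize(im[130:340,200:420],None,fx=2.8,fy=2.8,interpolation=2))
delta([.5,-.15,.25])
vision.snapshot("side")
for cam in ["side","top"]:
    vision.snapshot(cam)
    for l,z in (("slide_box",.015),("beaker",.015),("timer",.015)):
        for d in nets.boxes_of(cam,l)[:1]:
            uv=np.array(d["location"])[::-1]*[640,400]
            print(cam,l,round(d["score"],2),uv.round(),ray(cam,uv,z).round(3))
E
```

```text
tcp [ 0.465  -0.203   0.2519] yaw -33.3 tilt 0.05 q7 -0.04 open 0.552 t 42.7 F [-0.6  0.9 -0.1]
delta cm [ 0.01 -6.35  0.19] turn None
side slide_box 0.91 [386. 218.] [[ 0.664 -0.169  0.015]]
side beaker 0.71 [229. 144.] [[0.42  0.464 0.015]]
top slide_box 0.8 [360. 157.] [[ 0.668 -0.157  0.015]]
top beaker 0.79 [196. 241.] [[0.392 0.411 0.015]]
top timer 0.66 [434. 237.] [[ 0.384 -0.4    0.015]]
```

View pics/w29.png

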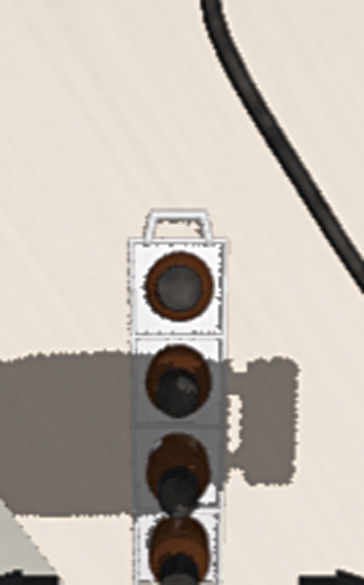

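View pics/s29.png

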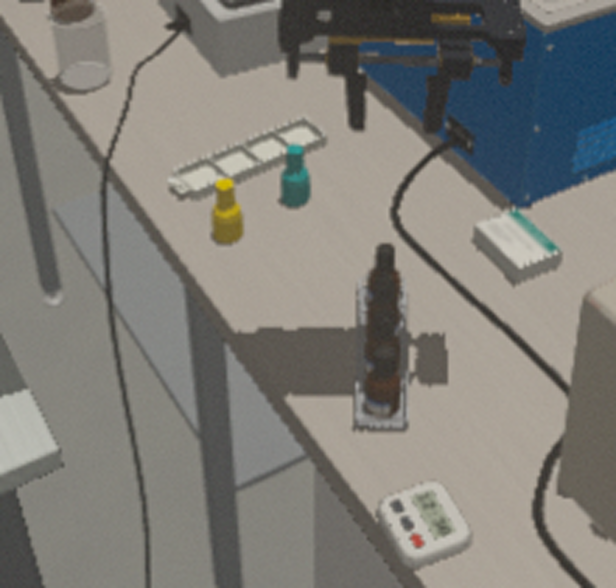

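```bash
python3 -c "
from plant import order;print(order.finish_job())"
```

```text
the job is handed in; nothing more can be done
None
```

I moved all four brown bottles into the wire rack one at a time. I started with the bottle beside the tray's finger tab, which went into the bay farthest from the loop, and the last bottle stands beside the loop. I handed the job in at about 43 s of the 118 s allowed; the system gives no verdict.

**Last checks:**
- **Bottles:** The final wrist and side pictures show an upright bottle centred in every rack bay and an empty tray. Each bottle touched the bay floor with 2–4 N before I let go.
- **Gripper:** It ended about 18 cm above the rack, open and touching nothing.
- **Bystanders:** Measured positions of the slide box, beaker and timer were within about 12 mm of the first readings, against the 20 mm limit. I put this down to detector scatter, as nothing touched them and the pictures show no displacement. The timer was found only in the top view, not the side one, though it is plainly visible in the side picture.

**What disagreed:**
- **Tool height:** The fingertips sit about 17–20 mm higher than the reported tool position and stated geometry imply. The first grasp therefore closed on nothing above the cap, and the bottle was not disturbed. I lowered the gripper by 18 mm and used that height for the rest.
- **Off-centre grip:** The second bottle was gripped about 2–3 mm off along the row. I corrected for that before setting it down.

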